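Set out the stacked bisque ware on its kiln supports for spraying

ROBOT

A 6-joint arm with a two-finger parallel gripper is mounted at the origin on the work surface. World frame = base frame: x ahead of the robot, y to its left, z up, the work surface at z = 0. Lengths are in mm, angles in rad, forces in N, time in s.
With the tool pointing down it reaches from about 400 to 825 mm from the base axis. Payload 7 kg.
Tool frame: the origin (TCP) lies midway between the tips of the shut fingers; the grasp point (between the pads) lies 19 mm behind it; z points along the fingers, y is the line along which they close (so a half turn about z gives the same grasp; the last joint's range is limited). The gripper opens to 88 mm and grips with 3 to 60 N. Pads are 19 mm wide; open, the fingers measure 130 mm over their backs; the gripper's body (78 mm by 193 mm) begins 47 mm behind the grasp point.
Start: joints at [-0.895, 0.359, 0.012, 0, -1.224, -0.288], TCP at [255.225, -624.864, 199.761] pointing down, gripper open.
Joint ranges: [-3.07, 3.07], [-1.43, 2.12], [-1.02, 1.25], [-3.03, 1.67], [-3.05, -0], [-3.03, 3.03]. Speed limits (rad/s): [2.39, 2.39, 3.01, 3.14, 3.14, 3.14].

INTERFACE

Orientations are given as a unit quaternion [w, x, y, z].
In Python, from rig import arm gives the robot as it stands.
- The arm moves only by the tool arm_command, never from a script. Its argument "commands" is a list that holds one entry, the list of rows, each a list of 7 numbers: the shift along the tool's x, y, z in mm, then the turn, a rotation vector about the tool's x, y, z in rad, then the opening, from 0 (shut) to 1 (fully open). In form: [[[x, y, z, wx, wy, wz, jaw], ...]]. A call has 1 to 12 rows; each row is the pose to reach, as a shift and turn from the pose commanded when the call began, along the tool's axes at that moment; what a row does not reach only later rows make up. A row lasts 1/10 s, in which the tool goes at most 50 mm and 8.59 degrees, less where a joint would pass 70% of its speed; a pose out of reach is approached as far as the arm can. A call with a gripper value outside its range is refused whole. The fingers move at their own pace and stop on an object; "force" is the grip in N (left out, the last holds). Time passes only in rows, so rows that repeat a pose let the fingers close. It gives the time, the measured TCP pose, the force and the opening at its end, in the units of the state.
- arm.state(): the state, without advancing time (a new reading comes with each control period).
- arm.capture(name): name is "scene" or "top"; returns a dict with "frame" (420x560x3 uint8, red, green, blue), "depth" (420x560 float32, mm along the optical axis (not along the pixel's ray), 0 where there is no reading), "fx", "fy", "cx", "cy" (pixels), "camera_from_world" (4x4, takes a point from world to camera coordinates). Camera axes: x right, y down, z forward; pixel columns grow to the right and rows downward; lengths in mm; the calibration is good to about 2 mm. A picture is of the moment at which its call begins.
- arm.job_done(): hands the job in, once; it reports no verdict.
The state is a dict: "t": time; "q": joint angles; "joint_velocities": joint speeds; "effort": joint torques, N m; "eef_pos": TCP position; "eef_rot": TCP orientation; "ft_force": force on the tool from outside, world axes, zero at the start; "ft_torque": the same for the moment, N m; "gripper_width": finger opening in mm.
Only numpy, scipy, OpenCV 4.12 (cv2) and the standard library are available. Lean on these libraries where they do the work, as an engineer would, in place of code of your own. Each camera call takes 0.05 s, during which the arm holds its last target. There are 200 camera calls.

TASK

The bisque-fired serving set stands in one stack on the small plywood board and has to be set out for glaze spraying: working from the top down, one piece at a time, stand the pink cup on the three-armed star stilt, then the dark brown square dish on the four-armed cross stilt, squared up with its square batt, then the white oval dish lengthways on the four pins of the oval batt, and last the terracotta tray lengthways on the two ridge bars of the long batt. Each piece stands upright and centred on its own support, is lowered onto it rather than dropped, and is never tipped over. Leave the two grey unfired cups on the bench where they stand: they are fragile.

Things in the scene. Friction and masses are not known exactly. Their poses are not given: they have to be found in the camera images.
- cup: Loose pink bisque cup with a dark slate band, top of the stack: round, upright wall 40 mm in diameter, 46 mm high, open at the top, on a narrower foot 30 mm in diameter, 8 mm high; about 70 g. Origin: centre of its underside, z up. At the start its foot stands in the square dish's well, its underside 20 mm above the square dish's.
- square_dish: Loose dark brown square dish, second in the stack: upright walls 52 x 52 mm from 10 to 26 mm above its underside (26 mm high in all), below them a foot 36 x 36 mm, 10 mm high; well 42 x 42 mm, 6 mm deep; about 90 g. Origin: centre of its underside, x and y along its edges, z up. It starts in the oval dish's well, its underside 20 mm above the oval dish's.
- oval_dish: Loose white round-ended dish, third: 100 mm long (x), 56 mm wide (y), upright sides, straight for the middle 44 mm, from 10 to 26 mm above its underside (26 mm high); foot below 80 x 40 mm, 10 mm high; well 90 x 46 mm, 6 mm deep; about 150 g. Origin: centre of underside, z up. It starts in the tray's well, underside 8 mm above the tray's, level 8 mm below the tray's rim.
- tray: Loose terracotta tray at the bottom of the stack: 150 mm long (x), 64 mm wide (y), 16 mm high, upright sides, flat underside; well 138 x 52 mm, 8 mm deep; about 200 g. Origin: centre of its underside, x along its length, z up. At the start it stands on a fixed plywood board 175 x 90 mm, 10 mm thick.
- star_support: Place for the cup (fixed): round grey-buff batt 76 mm in diameter, 8 mm thick, with a white three-armed star stilt on it, arms 31 mm long from the centre, 7 mm wide. Flat arm tops 20 mm above the bench: the cup's underside rests there. Origin at the centre of the batt's underside (bench level), z up.
- cross_support: Place for the square dish (fixed): square grey-buff batt 76 x 76 mm, 8 mm thick, with a white four-armed cross stilt whose 7 mm wide arms point to the batt's corners, 32 mm from the centre. Flat arm tops 20 mm above the bench: the dish's underside rests there, with the dish's edges parallel to the batt's. Origin at the centre of the batt's underside (bench level), x and y along its edges, z up.
- pin_support: Place for the oval dish (fixed): oval (round-ended) grey-buff batt 116 mm long (x) and 72 mm wide (y), 8 mm thick, with four white pins in a rectangle of 56 mm (x) by 28 mm (y). Pin tops 20 mm above the bench: the dish's underside rests there, its length along the batt's x (either way round). Origin at the centre of the batt's underside (bench level), z up.
- bar_support: Place for the tray (fixed): long grey-buff batt 166 mm (x) by 80 mm (y), 8 mm thick, with two white ridge bars across it at x = -45 and +45 mm, each 56 mm long (along y). Ridges 20 mm above the bench: the tray's underside rests there, its length along the batt's x (either way round). Origin at the centre of the batt's underside (bench level), z up.
- raw_cup_a: Loose unfired grey clay cup, 56 mm in diameter at the rim, 58 mm high, on the bench; fragile, to be left where it stands. Origin at the centre of its underside, z up.
- raw_cup_b: A second loose unfired grey clay cup, the same as the first; to be left where it stands.
There are look-alikes about, which are no part of the job. Leave any green or red look-alike of the cup alone.

How it is judged (in metres and radians):
On the way, in this order (a step that is already met when the one before it is completed fails the run):
1. the cup stands on the three-armed star stilt, let go (horizontal distance between cup and star_support below 0.01 m and z of cup in the frame of star_support between 0.016 and 0.025 m and angle between cup's own z axis and vertical below 0.1 rad and contact force between cup and the fingers below 0.05 N), for 0.2 s.
2. the square dish stands on the four-armed cross stilt, let go (horizontal distance between square_dish and cross_support below 0.01 m and z of square_dish in the frame of cross_support between 0.016 and 0.025 m and angle between square_dish's own z axis and vertical below 0.1 rad and contact force between square_dish and the fingers below 0.05 N and (angle between the x axis of square_dish and the x axis of cross_support, either way round below 0.2 rad or angle between the x axis of square_dish and the y axis of cross_support, either way round below 0.2 rad)), for 0.2 s.
3. the oval dish stands on the four pins, let go (horizontal distance between oval_dish and pin_support below 0.01 m and z of oval_dish in the frame of pin_support between 0.016 and 0.025 m and angle between oval_dish's own z axis and vertical below 0.1 rad and contact force between oval_dish and the fingers below 0.05 N and angle between the x axis of oval_dish and the x axis of pin_support, either way round below 0.2 rad), for 0.2 s.
4. the tray stands on the two ridge bars, let go (horizontal distance between tray and bar_support below 0.012 m and z of tray in the frame of bar_support between 0.016 and 0.025 m and angle between tray's own z axis and vertical below 0.1 rad and contact force between tray and the fingers below 0.05 N and angle between the x axis of tray and the x axis of bar_support, either way round below 0.2 rad), for 0.2 s.
At the end, for the whole second after the job is handed in: Each piece is let go, at rest and upright (0.1 rad) on its own support's tops (underside 16 to 25 mm up), centred within 10 mm (tray 12 mm); oval dish, tray and square dish in line with their batts within 0.2 rad, either way round; grey cups within 12 mm of where they stood (all of step 1 and all of step 2 and all of step 3 and all of step 4 and linear speed of each of cup, square_dish, oval_dish, tray below 0.02 m/s and distance of each of raw_cup_a, raw_cup_b from where it was at the start of the episode below 0.012 m); the robot touches nothing.
It fails at once if a piece is tipped over (more than 0.6 rad) (angle between any of cup, square_dish, oval_dish, tray's own z axis and vertical above 0.6 rad).
It fails at once if a piece is dropped (falls free faster than 0.5 m/s, a fall of about 13 mm) ((contact force between cup and the fingers below 0.05 N and linear speed of cup above 0.5 m/s) or (contact force between square_dish and the fingers below 0.05 N and linear speed of square_dish above 0.5 m/s) or (contact force between oval_dish and the fingers below 0.05 N and linear speed of oval_dish above 0.5 m/s) or (contact force between tray and the fingers below 0.05 N and linear speed of tray above 0.5 m/s)).
It fails at once if a grey unfired cup is pushed more than 12 mm or tipped (distance of any of raw_cup_a, raw_cup_b from where it was at the start of the episode above 0.012 m or angle between any of raw_cup_a, raw_cup_b's own z axis and vertical above 0.3 rad).
It also fails if it takes over 115 s, if anything falls off the work surface, if the arm or the gripper's body presses on something with over 40 N, if the wrist force passes 120 N, or if a joint passes its speed limit or range.

## Working session

There is one attempt and no reset: what is moved stays moved. The work goes in short steps, Python scripts to look and compute and a tool call to move; the robot and the scene stay as the last step left them, time stands still between calls to the robot, and variables do not carry over. Pictures are saved under pics/ and viewed, on a budget of 14 in all, crops included, one or two more only if the job needs it, and the job is handed in when it is done.

Besides the shell and the picture viewer there is one more tool, called as name(argument=value, ...) on one line, values as JSON. arm_command: Moves the arm, as the interface text tells. Its arguments: {"type":"object","properties":{"commands":{"type":"array"},"force":{"type":"number"}},"required":["commands"]}

```bash
ls; mkdir -p pics; python3 - <<'E'
from rig import arm
import cv2,numpy as np
for n in("scene","top"):
    c=arm.capture(n); cv2.imwrite(f"pics/{n}0.png",c["frame"][:,:,::-1]); np.savez(f"{n}0.npz",**c)
    print(n,c["fx"],c["fy"],c["cx"],c["cy"],np.round(c["camera_from_world"],3).tolist())
print(arm.state())
E
```

```text
pics
scene 401.60992185177224 401.60992185177224 274.3005631545422 209.27793757790502 [[0.818, 0.575, -0.01, -346.918], [0.409, -0.594, -0.693, -143.571], [-0.405, 0.562, -0.721, 1374.393], [0.0, 0.0, 0.0, 1.0]]
top 524.8204052773441 524.8204052773441 286.351290768887 209.1841241628983 [[0.027, -1.0, -0.005, -32.649], [-0.983, -0.026, -0.184, 433.95], [0.183, 0.01, -0.983, 1346.857], [0.0, 0.0, 0.0, 1.0]]
{'t': 0.1, 'q': array([-8.94896796e-01,  3.59333499e-01,  1.11828887e-02, -3.61665870e-04,
       -1.22410750e+00, -2.88094728e-01]), 'joint_velocities': array([ 0.00160014, -0.00141485,  0.00333736,  0.00221343, -0.00050306,
       -0.00100143]), 'effort': array([-1.59800984e-03, -5.84162879e+01,  2.93750507e+01,  7.01554075e+00,
        1.01540732e-02, -5.22819369e-05]), 'eef_pos': array([ 255.06573613, -624.44187042,  198.90914921]), 'eef_rot': array([-1.88147042e-04, -1.92629152e-01,  9.81271342e-01,  7.26438997e-04]), 'ft_force': array([0.01762686, 0.1523817 , 0.62446814]), 'ft_torque': array([0.0165074 , 0.02213381, 0.00171995]), 'gripper_width': 87.78357589846068}
```

View pics/scene0.png

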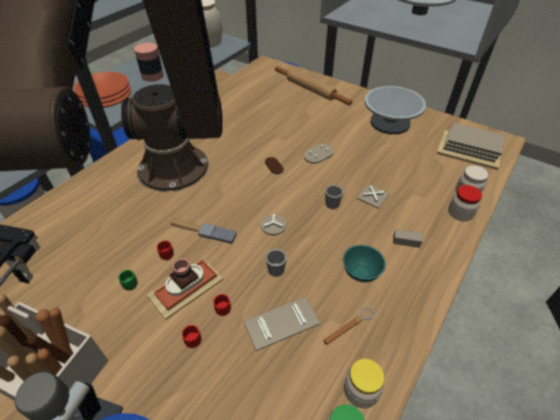

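View pics/top0.png

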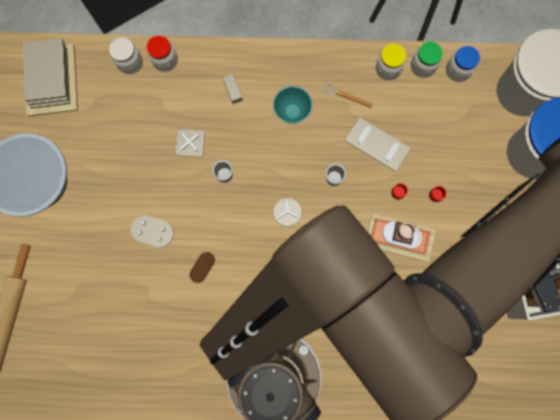

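The scene view shows the stack at about (182,280), with look-alikes at green (128,280) and red (165,250), (222,304) and (191,336). The bar batt is at (283,323), star at (273,225), cross at (373,195), oval pins at (319,153) and grey cups at (333,196) and (276,262). The top view shows the stack at (403,235), bar (378,143), star (288,212), cross (190,143), pins (152,231) and grey cups (223,171) and (335,175). Next I'll measure these and view enlarged crops.

```bash
cat > h.py <<'E'
import numpy as np,cv2
def load(n): return dict(np.load(n))
def cloud(c):
    d=c["depth"];v,u=np.mgrid[:d.shape[0],:d.shape[1]]
    P=np.stack([(u-c["cx"])/c["fx"]*d,(v-c["cy"])/c["fy"]*d,d],-1)
    M=np.linalg.inv(c["camera_from_world"]);W=P@M[:3,:3].T+M[:3,3];W[d<=0]=np.nan;return W
def ray(c,uv,z):
    uv=np.atleast_2d(uv).astype(float)
    r=np.c_[(uv[:,0]-c["cx"])/c["fx"],(uv[:,1]-c["cy"])/c["fy"],np.ones(len(uv))]
    M=np.linalg.inv(c["camera_from_world"]);d=r@M[:3,:3].T;o=M[:3,3]
    return (o+d*((z-o[2])/d[:,2])[:,None])[:,:2]
def hull(c,mask,z):
    cs,_=cv2.findContours(mask.astype(np.uint8),cv2.RETR_EXTERNAL,cv2.CHAIN_APPROX_NONE)
    k=max(cs,key=cv2.contourArea)[:,0]; return ray(c,k,z).astype(np.float32),k
E
python3 - <<'E'
from h import *
def batts(n,boxes):
    c=load(n);W=cloud(c);hsv=cv2.cvtColor(c["frame"],cv2.COLOR_RGB2HSV)
    z=W[...,2];print(n,"bench z med",np.nanmedian(z[200:300,200:330]),"noise",np.nanstd(z[225:240,215:235]))
    for k,(u0,v0,u1,v1) in boxes.items():
        m=np.zeros(z.shape,bool);m[v0:v1,u0:u1]=1
        s=m&(hsv[...,1]<85)&(hsv[...,2]>100)
        s=cv2.morphologyEx(s.astype(np.uint8),cv2.MORPH_CLOSE,np.ones((3,3)))
        q,px=hull(c,s,8);r=cv2.minAreaRect(q)
        wh=m&(hsv[...,1]<40)&(hsv[...,2]>190)
        vv,uu=np.nonzero(wh);w=ray(c,np.c_[uu,vv],20) if len(uu) else np.zeros((1,2))
        zz=m&(z>4)&(z<14)
        print(k,"hull rect",np.round(r[0],1),np.round(r[1],1),round(r[2],1),"white",len(uu),w.mean(0).round(1),"zmask",zz.sum(),W[zz][:,:2].mean(0).round(1) if zz.any() else "", "z at batt",np.nanmedian(z[s>0]).round(1))
batts("top0.npz",dict(star=(270,194,306,230),cross=(172,124,210,162),pin=(125,208,180,254),bar=(340,112,416,172)))
batts("scene0.npz",dict(star=(256,210,292,240),cross=(355,180,392,210),pin=(300,140,338,166),bar=(240,295,326,350)))
a=load("top0.npz")["frame"];b=load("scene0.npz")["frame"]
f=lambda im,u,v,w,h,s:cv2.resize(im[v:v+h,u:u+w],None,fx=s,fy=s,interpolation=cv2.INTER_CUBIC)
L=f(a,350,170,110,100,3.6);R=f(b,110,230,110,100,3.6)
L2=f(a,120,110,198,150,2.0)
R2=f(b,230,140,198,150,2.0)
cv2.imwrite("pics/crop1.png",np.vstack([np.hstack([L[:300],R[:300]]),np.hstack([L2,R2])[:, :792]])[:, :, ::-1])
E
```

```text
top0.npz bench z med 2.8343993868052166 noise 2.9347271444444156
star hull rect [434.5 -22.8] [79.7 75.8] 1.5 white 551 [431.8 -23.1] zmask 471 [433.1 -23.3] z at batt 7.4
cross hull rect [621.7 252.4] [79.5 79.9] 88.0 white 260 [612.7 246.8] zmask 516 [621.3 250.9] z at batt 7.5
pin hull rect [372.2 339.6] [119.9  76.1] 73.3 white 713 [369.9 334.8] zmask 916 [371.  338.3] z at batt 7.3
bar hull rect [ 631.8 -267.3] [169.3  83.8] 58.8 white 1371 [ 627.1 -265.1] zmask 1462 [ 632.5 -267.2] z at batt 7.0
scene0.npz bench z med 1.0477924031524708 noise 7.691124694221239
star hull rect [435.4 -22.9] [77.7 76.1] 87.3 white 17 [430.9 -16.7] zmask 343 [439.3 -26.3] z at batt 8.9
cross hull rect [624.1 252.3] [81.6 77. ] 88.3 white 13 [627.9 255.9] zmask 369 [625.5 248.3] z at batt 9.3
pin hull rect [373.1 339.9] [120.   77.3] 71.1 white 0 [0. 0.] zmask 391 [374.3 336.9] z at batt 9.0
bar hull rect [ 633.9 -268.4] [167.4  82.8] 58.9 white 147 [ 633.2 -277.2] zmask 2024 [ 635.1 -271. ] z at batt 8.8
```

View pics/crop1.png

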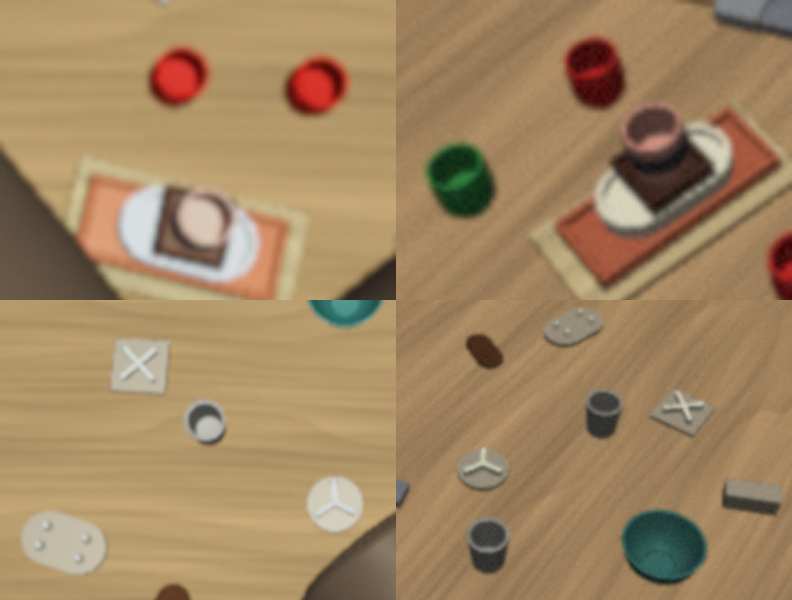

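Crop: the pink cup sits on the brown dish at top (407,228) and scene (290-ish crop → (182,267)). The other candidates are red at top (400,191), (438,194) and scene (165,250), and green at scene (128,280). Only the pink, banded one on the stack fits. Both views agree on the batts to about 2 mm. Next I'll measure the cup, and the stack angles roughly.

```bash
python3 - <<'E'
from h import *
for n,(u0,v0,u1,v1) in dict(top0=(370,205,440,265),scene0=(145,245,225,315)).items():
    c=load(n+".npz");W=cloud(c);z=W[...,2];hsv=cv2.cvtColor(c["frame"],cv2.COLOR_RGB2HSV)
    m=np.zeros(z.shape,bool);m[v0:v1,u0:u1]=1
    for lo,hi in((75,125),(90,125)):
        s=m&(z>lo)&(z<hi);print(n,"cup by depth",lo,s.sum(),np.nanmean(W[s],0).round(1),np.nanmin(W[s],0).round(0),np.nanmax(W[s],0).round(0))
    s=m&(z>50)&(z<74);print("sq",s.sum(),np.nanmean(W[s],0).round(1))
    if s.any(): print(cv2.minAreaRect(W[s][:,:2].astype(np.float32)))
    H=hsv[...,0].astype(int);orange=m&((H<14)|(H>172))&(hsv[...,1]>115)&(hsv[...,2]>100)
    wh=m&(hsv[...,1]<45)&(hsv[...,2]>140)
    for nm,k,zz in(("tray",orange,26),("oval",wh,44)):
        q,p=hull(c,k,zz);print(nm,cv2.minAreaRect(q))
    # cup rim: pink/light
    pk=m&((H<14)|(H>170))&(hsv[...,1]>=40)&(hsv[...,1]<115)&(hsv[...,2]>110)
    q,p=hull(c,pk,104);print("pink rim",cv2.minEnclosingCircle(q),p.min(0),p.max(0))
for n,px in(("top0",[[223,171],[335,175]]),("scene0",[[333,190],[276,255]])):
    print(n,"grey rims z58",ray(load(n+".npz"),px,58).round(0).tolist())
E
```

```text
top0 cup by depth 75 140 [ 377.1 -325.3   94.7] [ 358. -345.   75.] [ 396. -305.  111.]
top0 cup by depth 90 96 [ 377.2 -324.6  100.4] [ 358. -345.   90.] [ 396. -306.  111.]
sq 292 [ 374.  -321.4   63.5]
((376.9770202636719, -323.0452575683594), (57.89760208129883, 54.24675369262695), 79.00881958007812)
tray ((373.38250732421875, -322.62542724609375), (148.6493377685547, 63.32081985473633), 77.61167907714844)
oval ((373.9168701171875, -323.70733642578125), (100.90203857421875, 58.2986946105957), 74.15850830078125)
pink rim ((371.9095458984375, -318.87359619140625), 26.345745086669922) [398 223] [414 241]
scene0 cup by depth 75 273 [ 382.4 -326.9   93. ] [ 361. -347.   75.] [ 402. -306.  107.]
scene0 cup by depth 90 170 [ 382.  -327.    98.9] [ 361. -347.   90.] [ 401. -306.  107.]
sq 276 [ 388.9 -332.8   61.9]
((381.4242858886719, -326.3021240234375), (52.19410705566406, 53.30052947998047), 77.47095489501953)
tray ((378.5491638183594, -326.195556640625), (149.84912109375, 69.98218536376953), 77.88335418701172)
oval ((368.5915222167969, -360.4173889160156), (24.02471923828125, 51.426029205322266), 80.56878662109375)
pink rim ((378.9126281738281, -326.5003662109375), 21.650693893432617) [172 258] [189 272]
top0 grey rims z58 [[530.0, 149.0], [526.0, -147.0]]
scene0 grey rims z58 [[532.0, 154.0], [531.0, -143.0]]
```

```bash
cat >> h.py <<'E'
from scipy.spatial.transform import Rotation as Rn
def plan(s,x,y,z,yaw):
    "yaw: world angle (deg, mod 180) of the closing axis; returns shift and turn in tool axes"
    R=Rn.from_quat(np.roll(s["eef_rot"],-1)).as_matrix();a=np.radians(yaw)
    Y=np.array([np.cos(a),np.sin(a),0]);Y*=np.sign(Y@R[:,1]);Z=np.array([0,0,-1.]);T=np.c_[np.cross(Y,Z),Y,Z]
    return (R.T@(np.array([x,y,z])-s["eef_pos"])).round(1),Rn.from_matrix(R.T@T).as_rotvec().round(3)
E
python3 - <<'E'
from h import *;from rig import arm
s=arm.state();print(plan(s,379,-325.5,150,167.7))
c=load("scene0.npz");print("lookalikes",ray(c,[[165,246],[128,276],[222,300],[191,332]],40).round(0).tolist())
E
```

```text
(array([-227.8,  229.8,   49.2]), array([ 0.001,  0.001, -0.968]))
lookalikes [[259.0, -277.0], [252.0, -400.0], [493.0, -317.0], [489.0, -420.0]]
```

arm_command(commands=[[[-228,230,49,0,0,-0.968,1],[-228,230,49,0,0,-0.968,1],[-228,230,49,0,0,-0.968,1],[-228,230,49,0,0,-0.968,1],[-228,230,49,0,0,-0.968,1],[-228,230,49,0,0,-0.968,1],[-228,230,49,0,0,-0.968,1],[-228,230,49,0,0,-0.968,1],[-228,230,49,0,0,-0.968,1],[-228,230,49,0,0,-0.968,1],[-228,230,49,0,0,-0.968,1],[-228,230,49,0,0,-0.968,1]]], force=12)

```text
t: 1.3
eef_pos: [378.9, -326.4, 150.6]
eef_rot: [-0.0, -0.626, 0.779, 0.0]
ft_force: [0.3, -0.4, -0.1]
gripper_width: 87.6
```

```bash
python3 - <<'E'
from h import *;from rig import arm
s=arm.state();print(s["eef_pos"],s["q"].round(2),plan(s,379,-325.5,71,167.7))
for n in ("scene","top"):
    c=arm.capture(n);cv2.imwrite(f"pics/{n}1.png",c["frame"][:,:,::-1])
E
```

```text
[ 378.90729294 -326.42418576  150.63975458] [-0.32  0.11 -0.44 -0.   -1.02  0.1 ] (array([-0.9,  0.1, 79.6]), array([ 0.   ,  0.   , -0.002]))
```

View pics/scene1.png

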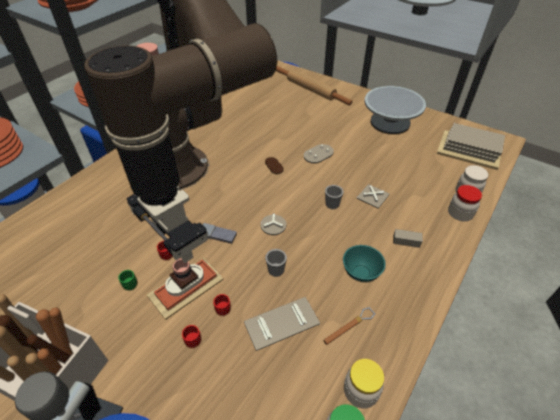

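Scene view: the gripper is above the stack, fingertips at about (180,245). The cup is at (182,268). Descending and gripping.

arm_command(commands=[[[-1,0,40,0,0,0,1],[-1,0,65,0,0,0,1],[-1,0,79,0,0,0,1],[-1,0,79,0,0,0,1],[-1,0,79,0,0,0,0.3],[-1,0,79,0,0,0,0.3],[-1,0,79,0,0,0,0.3],[-1,0,79,0,0,0,0.3],[-1,0,79,0,0,0,0.3],[-1,0,79,0,0,0,0.3],[-1,0,79,0,0,0,0.3],[-1,0,79,0,0,0,0.3]]], force=12)

```text
t: 2.6
eef_pos: [379.7, -324.8, 71.9]
eef_rot: [0.0, -0.627, 0.779, -0.0]
ft_force: [-0.2, 0.7, 1.5]
gripper_width: 39.4
```

arm_command(commands=[[[0,0,-10,0,0,0,0.3],[0,0,-30,0,0,0,0.3],[0,0,-60,0,0,0,0.3],[0,0,-80,0,0,0,0.3],[0,0,-80,0,0,0,0.3]]])

```text
t: 3.1
eef_pos: [381.3, -325.7, 155.4]
eef_rot: [0.001, -0.627, 0.779, -0.003]
ft_force: [0.2, -0.8, 0.1]
gripper_width: 39.5
```

```bash
python3 - <<'E'
from h import *;from rig import arm
s=arm.state();print(s["eef_pos"],s["gripper_width"],plan(s,434.3,-23,110,167.7))
c=arm.capture("scene");np.savez("s2.npz",**c);cv2.imwrite("pics/s2.png",cv2.resize(c["frame"][200:320,110:250],None,fx=5,fy=5)[:,:,::-1])
E
```

```text
[ 381.28059598 -325.69513303  155.3598257 ] 39.54649812174063 (array([-307.1,   12.9,   44.9]), array([-0.005, -0.001,  0.   ]))
```

View pics/s2.png

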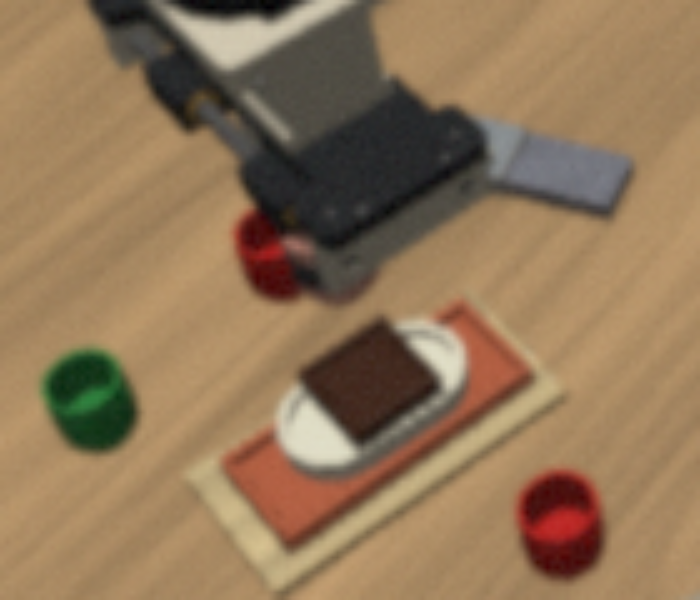

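The cup (crop (335,270)) is held in the fingers, and the brown dish below is undisturbed. Moving to the star.

arm_command(commands=[[[-20,1,5,0,0,0,0.3],[-60,3,10,0,0,0,0.3],[-105,5,15,0,0,0,0.3],[-150,7,20,0,0,0,0.3],[-195,9,30,0,0,0,0.3],[-240,11,40,0,0,0,0.3],[-275,12,45,0,0,0,0.3],[-297,13,45,0,0,0,0.3],[-307,13,45,0,0,0,0.3],[-307,13,45,0,0,0,0.3],[-307,13,45,0,0,0,0.3]]])

```text
t: 4.25
eef_pos: [431.8, -22.5, 106.4]
eef_rot: [-0.0, -0.627, 0.779, 0.0]
ft_force: [0.3, -0.8, -1.4]
gripper_width: 39.2
```

```bash
python3 - <<'E'
from h import *;from rig import arm
s=arm.state();print(s["eef_pos"],s["eef_rot"].round(4),s["gripper_width"],plan(s,434.3,-23,34.5,167.7))
c=arm.capture("scene");np.savez("s3.npz",**c)
t=arm.capture("top");np.savez("t3.npz",**t)
f=lambda im,u,v:cv2.resize(im[v:v+90,u:u+66],None,fx=6,fy=6)
cv2.imwrite("pics/s3.png",np.hstack([f(c["frame"],240,155),f(t["frame"],255,160)])[:,:,::-1])
# stack measures
for n,c,(u0,v0,u1,v1) in (("top",t,(360,205,446,268)),("scene",c,(145,245,225,315))):
    W=cloud(c);z=W[...,2];hsv=cv2.cvtColor(c["frame"],cv2.COLOR_RGB2HSV);m=np.zeros(z.shape,bool);m[v0:v1,u0:u1]=1
    H=hsv[...,0].astype(int)
    dark=m&(hsv[...,2]<105)
    org=m&((H<12)|(H>172))&(hsv[...,1]>115)&(hsv[...,2]>=105)
    for nm,k,zz in(("sq",dark,64),("tray",org,26)):
        q,p=hull(c,k,zz);print(n,nm,cv2.minAreaRect(q),k.sum())
    s=m&(z>54)&(z<74);print(n,"sq depth",s.sum(),np.nanmean(W[s],0).round(1),cv2.minAreaRect(W[s][:,:2].astype(np.float32)))
E
```

```text
[431.82086584 -22.53201505 106.41123033] [-5.000e-04 -6.272e-01  7.789e-01  2.000e-04] 39.159717824099715 (array([-0.1, -2.6, 71.9]), array([ 0.001, -0.001, -0.   ]))
top sq ((381.27056884765625, -304.0276794433594), (9.74227237701416, 45.68840408325195), 72.3438720703125) 65
top tray ((362.73876953125, -370.44085693359375), (46.87520217895508, 59.14537048339844), 77.27486419677734) 321
top sq depth 376 [ 376.9 -326.1   59.7] ((377.2854919433594, -325.8179626464844), (52.807979583740234, 52.997867584228516), 77.38521575927734)
scene sq ((386.5639343261719, -339.3546142578125), (78.61148071289062, 70.11224365234375), 77.93975830078125) 800
scene tray ((379.1510009765625, -326.14044189453125), (149.7120819091797, 68.58404541015625), 78.26786041259766) 742
scene sq depth 420 [ 380.2 -326.4   60.4] ((379.3974914550781, -326.3070983886719), (52.15727996826172, 54.759490966796875), 77.91842651367188)
```

View pics/s3.png

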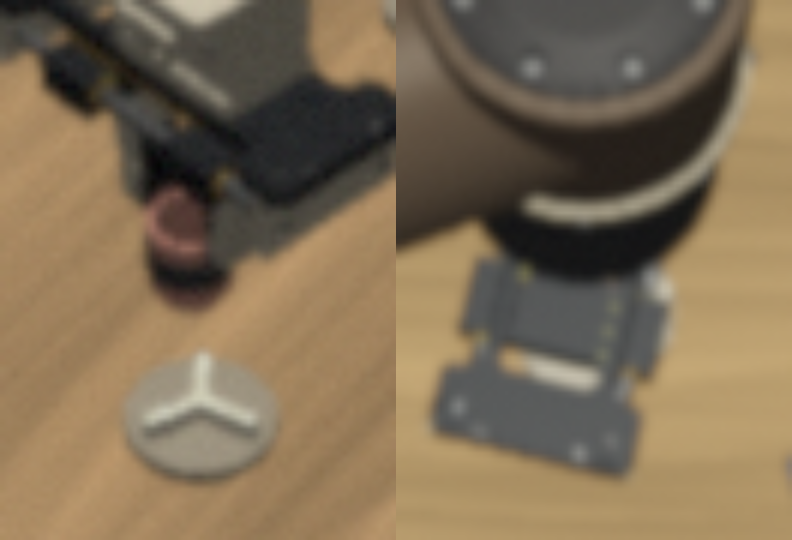

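The cup is upright in the fingers (left crop (185,250)) above the star (200,410). Lowering.

arm_command(commands=[[[-1,-1.5,20,0,0,0,0.3],[-1.5,-2.5,45,0,0,0,0.3],[-1.5,-2.5,60,0,0,0,0.3],[-1.5,-2.5,66,0,0,0,0.3],[-1.5,-2.5,69,0,0,0,0.3],[-1.5,-2.5,70,0,0,0,0.3],[-1.5,-2.5,71,0,0,0,0.3],[-1.5,-2.5,72,0,0,0,0.3],[-1.5,-2.5,72,0,0,0,0.3],[-1.5,-2.5,72,0,0,0,0.3]]])

```text
t: 5.35
eef_pos: [435.3, -21.0, 35.0]
eef_rot: [0.0, -0.627, 0.779, -0.0]
ft_force: [-0.4, 0.2, 0.2]
gripper_width: 39.5
```

arm_command(commands=[[[0,0,0.5,0,0,0,0.3],[0,0,1,0,0,0,0.3],[0,0,1.5,0,0,0,0.3],[0,0,1.5,0,0,0,0.3]]])

```text
t: 5.75
eef_pos: [435.4, -21.1, 33.8]
eef_rot: [0.0, -0.627, 0.779, -0.0]
ft_force: [-2.3, 1.0, 7.4]
gripper_width: 39.5
```

Contact (7 N). Opening, then rising.

arm_command(commands=[[[0,0,1,0,0,0,0.45],[0,0,1,0,0,0,0.6],[0,0,1,0,0,0,0.8],[0,0,1,0,0,0,1],[0,0,1,0,0,0,1],[0,0,1,0,0,0,1],[0,0,-20,0,0,0,1],[0,0,-60,0,0,0,1],[0,0,-100,0,0,0,1],[0,0,-125,0,0,0,1],[0,0,-125,0,0,0,1]]])

```text
t: 6.85
eef_pos: [437.5, -20.5, 161.9]
eef_rot: [0.003, -0.627, 0.779, -0.001]
ft_force: [-0.1, 0.1, -0.8]
gripper_width: 87.6
```

```bash
python3 - <<'E'
from h import *;from rig import arm
s=arm.state();print(s["eef_pos"],s["gripper_width"],plan(s,378.3,-326,120,167.7))
c=arm.capture("scene");np.savez("s4.npz",**c);W=cloud(c);z=W[...,2]
m=np.zeros(z.shape,bool);m[195:245,250:300]=1
k=m&(z>35)&(z<75);print(k.sum(),W[k].min(0),W[k].max(0),W[k].mean(0))
hsv=cv2.cvtColor(c["frame"],cv2.COLOR_RGB2HSV)
cv2.imwrite("pics/s4.png",cv2.resize(c["frame"][180:260,235:315],None,fx=6,fy=6)[:,:,::-1])
E
```

```text
[437.45830797 -20.49658447 161.94329732] 87.59232505882363 (array([311.2,  -6.9,  41. ]), array([-0.006,  0.003,  0.   ]))
214 [417.35429496 -44.38122946  35.13577572] [457.42333388  -1.56334958  69.76940432] [437.708889   -24.22224615  53.33297432]
```

View pics/s4.png

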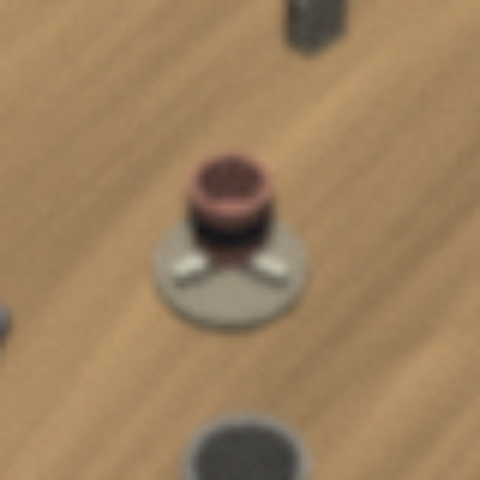

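The cup (crop (230,200)) stands upright on the star. Its depth extents put the centre at (437,-23), about 3 mm off the star. Now the square dish.

arm_command(commands=[[[40,-1,5,0,0,0,1],[90,-2,10,0,0,0,1],[140,-3,15,0,0,0,1],[190,-4,20,0,0,0,1],[240,-5,30,0,0,0,1],[280,-6,40,0,0,0,1],[303,-7,41,0,0,0,1],[311,-7,41,0,0,0,1],[311,-7,41,0,0,0,1],[311,-7,41,0,0,0,1],[311,-7,41,0,0,0,1]]])

```text
t: 8.0
eef_pos: [375.9, -325.5, 117.3]
eef_rot: [0.0, -0.628, 0.778, -0.0]
ft_force: [1.0, 0.7, -0.3]
gripper_width: 87.6
```

```bash
python3 - <<'E'
from h import *;from rig import arm
s=arm.state();print(s["eef_pos"],s["gripper_width"],plan(s,378.3,-326,48,167.7))
E
```

```text
[ 375.88785374 -325.48885     117.31984512] 87.59283031684646 (array([-0. , -2.5, 69.3]), array([-0.   ,  0.   ,  0.001]))
```

arm_command(commands=[[[0,-2.5,35,0,0,0,1],[0,-2.5,58,0,0,0,1],[0,-2.5,67,0,0,0,1],[0,-2.5,69,0,0,0,1],[0,-2.5,69,0,0,0,0.4],[0,-2.5,69,0,0,0,0.4],[0,-2.5,69,0,0,0,0.4],[0,-2.5,69,0,0,0,0.4],[0,-2.5,69,0,0,0,0.4],[0,-2.5,69,0,0,0,0.4],[0,-2.5,69,0,0,0,0.4]]], force=15)

```text
t: 9.1
eef_pos: [378.0, -327.0, 48.3]
eef_rot: [0.0, -0.627, 0.779, -0.0]
ft_force: [0.8, 0.1, 0.3]
gripper_width: 38.1
```

The width of 38 mm doesn't match the 52 mm wall, so I'll look.

```bash
python3 - <<'E'
from h import *;from rig import arm
c=arm.capture("scene");s=arm.state();print(s["gripper_width"],s["eef_pos"])
np.savez("s5.npz",**c)
cv2.imwrite("pics/s5.png",cv2.resize(c["frame"][225:325,120:240],None,fx=6,fy=6)[:,:,::-1])
E
```

```text
36.463859089626716 [ 378.01850078 -327.02412726   48.28309936]
```

View pics/s5.png

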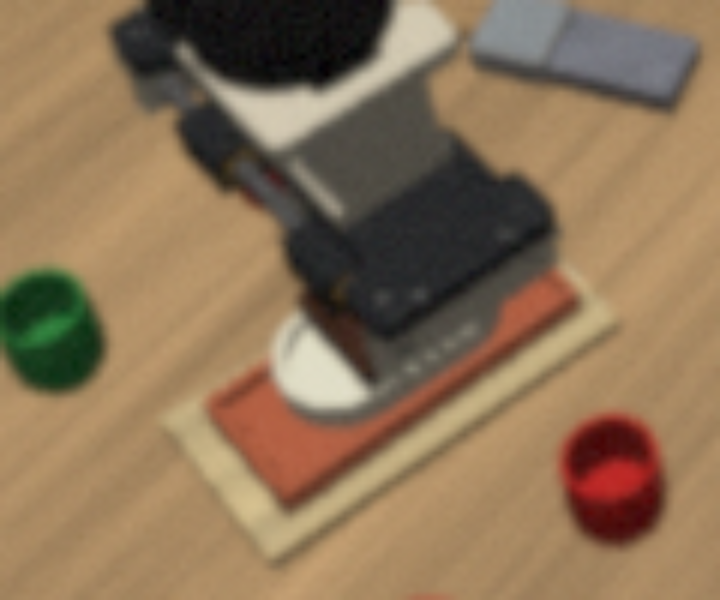

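The brown patch at crop (345,340) is the dish's left part, seemingly in its old place. I'll check the depth there before doing anything.

```bash
python3 - <<'E'
from h import *;from rig import arm
np.set_printoptions(linewidth=220)
c=load("s5.npz");W=cloud(c)
print(c["frame"][272:292:2,168:202:2].mean(-1).astype(int))
print("z");print(W[272:292:2,168:202:2,2].round(0))
d=W-np.array([378.,-327,0]);a=np.radians(-12.3);l=d[...,0]*np.cos(a)+d[...,1]*np.sin(a)
print("along closing axis (near finger +)");print(l[272:292:2,168:202:2].round(0))
img=c["frame"][255:300,160:210].astype(float);img=np.clip(img*1.8,0,255).astype(np.uint8)
cv2.imwrite("pics/s5b.png",cv2.resize(img,None,fx=13,fy=13,interpolation=cv2.INTER_CUBIC)[:,:,::-1])
E
```

```text
[[116  74  31  27  47  45  41  41  39  42  40  48  42  40  21  41  62]
 [124  63  25  20  44  36  40  56  65  41  56  68  28  25  48  68  72]
 [134  85  42  33  23  26  37  47  47  46  38  29  31  62  74  76  73]
 [181 144  59  38  40  37  33  38  42  35  28  47  69  72  76  88  79]
 [169 174 158  56  41  44  53  38  24  38  57  71  79  78  99 111  86]
 [160 211 209 147  55  44  58  69  61  60  62  76  82 111  93  84 100]
 [191 214 214 211 144  50  46  68  74  66  80  93 110  83  87 101  98]
 [207 215 214 215 207 135  48  61  79  81 124  91  83  97 106  83  73]
 [212 213 215 214 216 201 111  61 101  96  83  87 100  99  72  75 126]
 [191 210 215 214 213 214 188 116 100  87  92 108  90  66  92 138 164]]
z
[[  0. 143. 160. 165. 162. 184. 183. 184. 184. 185. 185. 183. 185. 183. 183. 179. 168.]
 [  3.  65. 146. 160. 158. 181. 183. 183. 182. 185. 184. 184. 184. 182. 177. 169. 155.]
 [  1.  59.  64. 151. 151. 177. 184. 184. 181. 186. 185. 183. 177. 170. 168. 153. 150.]
 [ 44.  47.  61.  63.  56.  58. 179. 185. 185. 184. 181. 175. 168. 155. 151. 147.  45.]
 [ 46.  40.  39.  63.  64.  58.  59
[... 709 characters left out ...]
6. -21. -14.  52.  55.  77.  84.  87.  87.  94.  96.  98.  97.  95.  96.  90.  90.]
 [-30. -24. -11.  -6.  -7.  -3.  85.  92.  95.  97.  98.  96.  95.  89.  89.  90.  26.]
 [-23. -24. -22.  -1.   3.   2.   6.  93.  96.  97.  96.  96.  89.  90.  89.  29.  26.]
 [-21. -19. -15. -14.   7.  12.  13.  90.  96.  96.  90.  90.  90.  90.  25.  25.  26.]
 [-19. -15. -12.  -9.   4.  17.  19.  85.  96.  89.  89.  89.  28.  25.  26.  27.  28.]
 [-14. -13.  -7.  -3.   1.  12.  24.  26.  89.  89.  89.  26.  25.  27.  27.  30.  28.]
 [ -6.  -4.  -3.   1.   6.  10.  23.  28.  89.  24.  26.  25.  26.  29.  30.  29.  30.]
 [  0.   5.   3.   7.  10.  14.  21.  24.  25.  26.  25.  26.  30.  30.  30.  30.  33.]]
```

View pics/s5b.png

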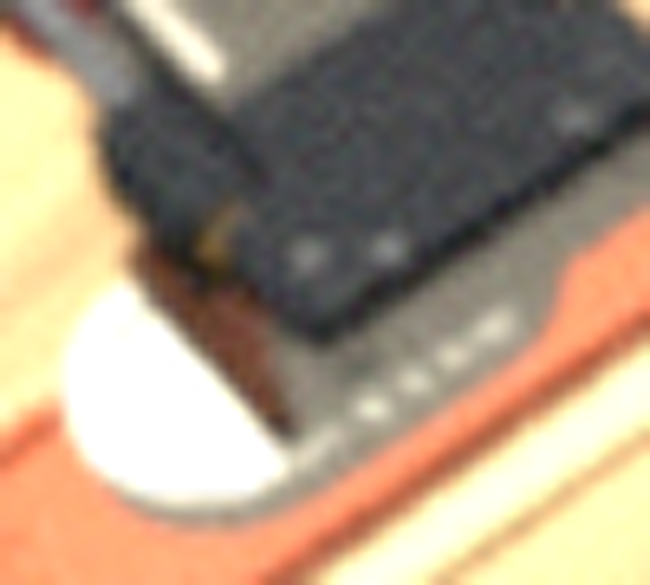

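The dish looks undisturbed: rim at z≈64, near wall at 26 mm. So the fingers may be closing above it. I'll check the real fingertip height against the TCP in the saved depth images.

```bash
python3 - <<'E'
from h import *
for n,p,yaw in(("scene0",(255,-624.5,199),112.2),("s2",(381.3,-325.7,155.4),-12.3),("s3",(431.8,-22.5,106.4),-12.3),("s4",(437.5,-20.5,161.9),-12.3),("t3",(431.8,-22.5,106.4),-12.3)):
    c=load(n+".npz");W=cloud(c);d=W-np.array(p);a=np.radians(yaw)
    l=d[...,0]*np.cos(a)+d[...,1]*np.sin(a);w=-d[...,0]*np.sin(a)+d[...,1]*np.cos(a);z=d[...,2]
    print(n)
    for lo in range(-100,100,20):
        k=(l>=lo)&(l<lo+20)&(abs(w)<45)&(z>-25)&(z<90)
        if k.sum()>3: print(lo,k.sum(),"z pct",np.percentile(z[k],[0,5,25,50]).round(0),"w",np.percentile(w[k],[5,95]).round(0))
E
```

```text
scene0
-100 31 z pct [-24. -23. -21. -19.] w [-45. -37.]
-80 18 z pct [-25. -24. -23. -20.] w [-44.  -0.]
-60 150 z pct [-25. -23. -16.  -8.] w [-12.  -5.]
-40 187 z pct [-25. -23. -12.  -3.] w [-43.  10.]
-20 181 z pct [-24. -20.  -7.   8.] w [-42.  13.]
0 141 z pct [-24. -21. -14.  -9.] w [-43.  43.]
20 15 z pct [-21. -21.  -8.  -1.] w [39. 45.]
40 289 z pct [26. 31. 42. 56.] w [-13.   6.]
60 9 z pct [45. 49. 57. 64.] w [-12. -10.]
s2
-40 13 z pct [66. 67. 69. 72.] w [-11. -10.]
-20 15 z pct [ 3.  4.  9. 13.] w [-21.  -5.]
0 84 z pct [-14.  -9.  -1.   8.] w [-21.   5.]
20 7 z pct [-1. -1.  0.  3.] w [-7.  0.]
s3
-40 72 z pct [32. 36. 46. 62.] w [-12.   7.]
-20 119 z pct [-13.   4.  15.  27.] w [-20.  13.]
0 101 z pct [-16. -11.   3.  12.] w [-21.  -1.]
20 89 z pct [-4.  4. 33. 44.] w [-12.   1.]
40 5 z pct [60. 61. 66. 70.] w [-11.  -6.]
s4
-80 4 z pct [54. 55. 61. 67.] w [-11.  -9.]
-60 142 z pct [26. 31. 41. 55.] w [-12.   7.]
40 46 z pct [28. 32. 37. 43.] w [-12.   7.]
60 38 z pct [33. 34. 41. 49.] w [-11.   8.]
t3
```

Findings: the visible fingertips and the body's underside both sit about 27 mm higher than the TCP implies when open. That fits tips that swing down as they close. The fingers have therefore closed above the dish without touching it. I'll go up and measure tip height against opening.

arm_command(commands=[[[0,0,-20,0,0,0,0.42],[0,0,-60,0,0,0,0.42],[0,0,-100,0,0,0,0.3],[0,0,-110,0,0,0,0],[0,0,-110,0,0,0,0],[0,0,-110,0,0,0,0],[0,0,-110,0,0,0,0],[0,0,-110,0,0,0,0],[0,0,-110,0,0,0,0],[0,0,-110,0,0,0,0]]])

```text
t: 10.15
eef_pos: [377.8, -326.9, 157.7]
eef_rot: [-0.0, -0.627, 0.779, 0.0]
ft_force: [1.1, -0.1, 1.3]
gripper_width: 0.5
```

```bash
cat >> h.py <<'E'
def tips(c,s,yaw=None):
    W=cloud(c);R=Rn.from_quat(np.roll(s["eef_rot"],-1)).as_matrix();d=(W-s["eef_pos"])@R
    print("width",s["gripper_width"].round(1),"tcp",s["eef_pos"].round(1))
    for lo in range(-70,70,10):
        k=(d[...,1]>=lo)&(d[...,1]<lo+10)&(abs(d[...,0])<14)&(d[...,2]<15)&(d[...,2]>-95)
        if k.sum()>5: print(lo,k.sum(),"height above tcp",np.percentile(-d[...,2][k],[2,10,25,50]).round(0))
E
python3 - <<'E'
from h import *;from rig import arm
c=arm.capture("scene");tips(c,arm.state());np.savez("s6.npz",**c)
cv2.imwrite("pics/s6.png",cv2.resize(c["frame"][180:320,110:270],None,fx=5,fy=4.2)[:,:,::-1])
E
```

```text
Traceback (most recent call last):
  File "h.py", line 23, in tips
    print("width",s["gripper_width"].round(1),"tcp",s["eef_pos"].round(1))
                  ^^^^^^^^^^^^^^^^^^^^^^^^
AttributeError: 'float' object has no attribute 'round'
```

arm_command(commands=[[[0,0,0,0,0,0,0.64],[0,0,0,0,0,0,0.64],[0,0,0,0,0,0,0.64],[0,0,0,0,0,0,0.64],[0,0,0,0,0,0,0.64],[0,0,0,0,0,0,0.64],[0,0,0,0,0,0,0.64],[0,0,0,0,0,0,0.64]]])

```text
t: 11.0
eef_pos: [378.0, -327.0, 158.3]
eef_rot: [-0.0, -0.627, 0.779, 0.0]
ft_force: [-0.1, -0.2, 0.8]
gripper_width: 54.7
```

```bash
python3 - <<'E'
from h import *;from rig import arm
c=arm.capture("scene");tips(c,arm.state());np.savez("s7.npz",**c)
E
```

```text
Traceback (most recent call last):
  File "h.py", line 23, in tips
    print("width",s["gripper_width"].round(1),"tcp",s["eef_pos"].round(1))
                  ^^^^^^^^^^^^^^^^^^^^^^^^
AttributeError: 'float' object has no attribute 'round'
```

arm_command(commands=[[[0,0,0,0,0,0,1],[0,0,0,0,0,0,1],[0,0,0,0,0,0,1],[0,0,0,0,0,0,1],[0,0,0,0,0,0,1],[0,0,0,0,0,0,1]]])

```text
t: 11.65
eef_pos: [378.0, -327.0, 158.3]
eef_rot: [0.0, -0.627, 0.779, -0.0]
ft_force: [1.0, -0.7, 0.4]
gripper_width: 87.5
```

```bash
python3 - <<'E'
from h import *;from rig import arm
c=arm.capture("scene");tips(c,arm.state());np.savez("s8.npz",**c)
E
```

```text
Traceback (most recent call last):
  File "h.py", line 23, in tips
    print("width",s["gripper_width"].round(1),"tcp",s["eef_pos"].round(1))
                  ^^^^^^^^^^^^^^^^^^^^^^^^
AttributeError: 'float' object has no attribute 'round'
```

Small bug in the helper. I'll fix it and repeat the sweep: open now, then 0.64 and shut.

```bash
sed -i 's/s\["gripper_width"\].round(1)/round(s["gripper_width"],1)/' h.py; python3 - <<'E'
from h import *;from rig import arm
c=arm.capture("scene");tips(c,arm.state());np.savez("s8.npz",**c)
E
```

```text
width 87.8 tcp [ 378.  -327.   158.3]
-70 51 height above tcp [31. 34. 39. 47.]
-60 33 height above tcp [31. 33. 36. 41.]
40 35 height above tcp [29. 31. 36. 49.]
50 9 height above tcp [32. 34. 68. 71.]
```

arm_command(commands=[[[0,0,0,0,0,0,0.64],[0,0,0,0,0,0,0.64],[0,0,0,0,0,0,0.64],[0,0,0,0,0,0,0.64],[0,0,0,0,0,0,0.64],[0,0,0,0,0,0,0.64]]])

```text
t: 12.35
eef_pos: [378.0, -327.0, 158.3]
eef_rot: [0.0, -0.627, 0.779, -0.0]
ft_force: [-0.1, -0.1, -0.5]
gripper_width: 56.2
```

```bash
python3 - <<'E'
from h import *;from rig import arm
c=arm.capture("scene");tips(c,arm.state());np.savez("s7.npz",**c)
E
```

```text
width 56.2 tcp [ 378.  -327.   158.3]
-50 16 height above tcp [32. 32. 33. 34.]
20 14 height above tcp [49. 51. 54. 59.]
30 11 height above tcp [61. 65. 66. 70.]
```

arm_command(commands=[[[0,0,0,0,0,0,0],[0,0,0,0,0,0,0],[0,0,0,0,0,0,0],[0,0,0,0,0,0,0],[0,0,0,0,0,0,0],[0,0,0,0,0,0,0],[0,0,0,0,0,0,0],[0,0,0,0,0,0,0]]])

```text
t: 13.2
eef_pos: [378.1, -327.0, 158.3]
eef_rot: [-0.0, -0.627, 0.779, -0.0]
ft_force: [0.3, -0.3, -0.1]
gripper_width: 1.4
```

```bash
python3 - <<'E'
from h import *;from rig import arm
c=arm.capture("scene");tips(c,arm.state());np.savez("s6.npz",**c)
a=load("s8.npz")["frame"];f=lambda im:cv2.resize(im[185:285,140:240],None,fx=4,fy=5)
cv2.imwrite("pics/s6.png",np.hstack([f(a),f(c["frame"])])[:,:,::-1])
E
```

```text
width 0.6 tcp [ 378.  -327.   158.3]
```

View pics/s6.png

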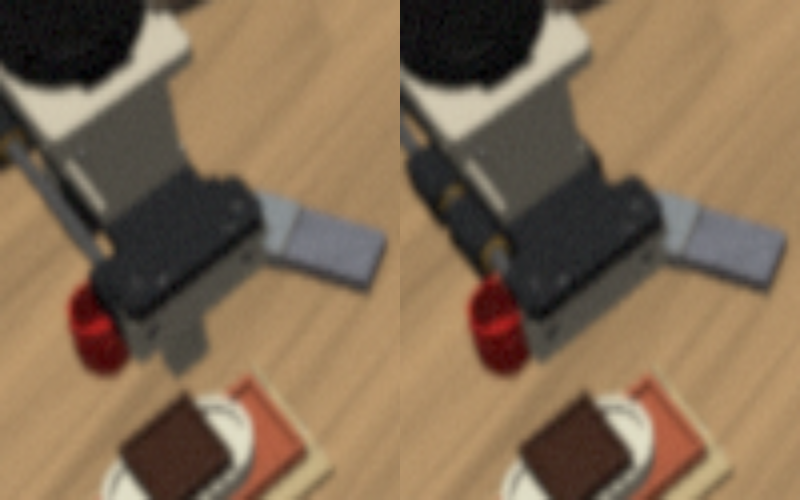

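Left crop: open near fingertip at (180,370), so the fingers end about 28 mm above the reported TCP. The body is also about 28 mm higher, and the offset is constant with opening. The 36 mm closure over a rim at 64 confirms an offset over 16 mm, and the cup grip confirms under 32. I'll go to TCP z≈21 (real tip ≈49) and use the closed width to check: 52 is the dish, 56 the oval, less than 52 is too high.

arm_command(commands=[[[0,0,0,0,0,0,1],[0,0,0,0,0,0,1],[0,0,0,0,0,0,1],[0,0,0,0,0,0,1],[0,0,0,0,0,0,1],[-1,0,0,0,0,0,1],[-1,0,40,0,0,0,1],[-1,0,80,0,0,0,1],[-1,0,115,0,0,0,1],[-1,0,130,0,0,0,1],[-1,0,137,0,0,0,1],[-1,0,137,0,0,0,1]]])

```text
t: 14.45
eef_pos: [377.9, -325.9, 20.7]
eef_rot: [-0.0, -0.627, 0.779, 0.001]
ft_force: [0.6, 0.3, 0.3]
gripper_width: 86.3
```

arm_command(commands=[[[0,0,0,0,0,0,0.5],[0,0,0,0,0,0,0.5],[0,0,0,0,0,0,0.5],[0,0,0,0,0,0,0.5],[0,0,0,0,0,0,0.5],[0,0,0,0,0,0,0.5],[0,0,0,0,0,0,0.5],[0,0,0,0,0,0,0.5]]], force=10)

```text
t: 15.25
eef_pos: [378.4, -326.1, 21.6]
eef_rot: [0.0, -0.627, 0.779, -0.0]
ft_force: [-1.1, 0.8, 6.2]
gripper_width: 51.8
```

Width 51.8, so this is the dish. Lifting.

arm_command(commands=[[[0,0,-3,0,0,0,0.5],[0,0,-10,0,0,0,0.5],[0,0,-30,0,0,0,0.5],[0,0,-60,0,0,0,0.5],[0,0,-90,0,0,0,0.5],[0,0,-110,0,0,0,0.5],[0,0,-115,0,0,0,0.5],[0,0,-115,0,0,0,0.5]]], force=15)

```text
t: 16.05
eef_pos: [378.5, -326.0, 136.9]
eef_rot: [0.001, -0.627, 0.779, -0.001]
ft_force: [-0.2, -0.1, -2.2]
gripper_width: 52.0
```

```bash
python3 - <<'E'
from h import *;from rig import arm
s=arm.state();print(s["eef_pos"],s["gripper_width"],plan(s,622.5,251.5,120,-2))
c=arm.capture("scene");np.savez("s9.npz",**c);t=arm.capture("top");np.savez("t9.npz",**t);tips(c,s)
cv2.imwrite("pics/s9.png",cv2.resize(c["frame"][190:320,110:250],None,fx=5,fy=4.5)[:,:,::-1])
E
```

```text
[ 378.51613293 -326.0231961   136.91537651] 52.00335442331903 (array([-616.3, -115. ,   17.1]), array([-0.002, -0.   , -0.18 ]))
width 52.0 tcp [ 378.5 -326.   136.9]
20 13 height above tcp [54. 57. 59. 63.]
```

View pics/s9.png

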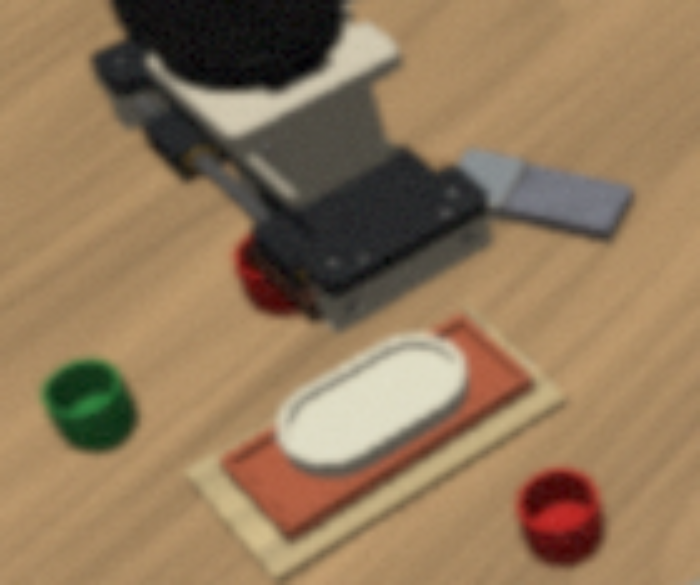

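The dish is lifted off and the oval is undisturbed at crop (370,400). Carrying to the cross.

arm_command(commands=[[[-20,-4,0,0,0,-0.01,0.5],[-60,-11,0,0,0,-0.03,0.5],[-105,-20,0,0,0,-0.05,0.5],[-150,-28,0,0,0,-0.07,0.5],[-195,-36,0,0,0,-0.09,0.5],[-240,-45,0,0,0,-0.11,0.5],[-285,-53,0,0,0,-0.13,0.5],[-330,-62,0,0,0,-0.15,0.5],[-370,-69,0,0,0,-0.17,0.5],[-400,-75,0,0,0,-0.18,0.5],[-420,-78,0,0,0,-0.18,0.5],[-420,-78,0,0,0,-0.18,0.5]]])

```text
t: 17.35
eef_pos: [544.2, 69.4, 134.7]
eef_rot: [-0.001, -0.695, 0.719, 0.0]
ft_force: [0.4, -1.2, -1.5]
gripper_width: 51.7
```

```bash
python3 - <<'E'
from h import *;from rig import arm
s=arm.state();print(s["eef_pos"],s["gripper_width"],plan(s,622.5,251.5,100,-2))
for n,c,(u0,v0,u1,v1) in (("top0",load("t9.npz"),(360,205,446,268)),("s9",load("s9.npz"),(145,245,225,315))):
    W=cloud(c);z=W[...,2];hsv=cv2.cvtColor(c["frame"],cv2.COLOR_RGB2HSV);m=np.zeros(z.shape,bool);m[v0:v1,u0:u1]=1
    for nm,k,zz in(("oval white",m&(hsv[...,1]<60)&(hsv[...,2]>130),44),("oval depth",m&(z>33)&(z<55),0)):
        if k.sum()<20: continue
        q=hull(c,k,zz)[0] if zz else W[k][:,:2].astype(np.float32)
        print(n,nm,k.sum(),cv2.minAreaRect(q))
E
```

```text
[544.24865922  69.40265307 134.73302376] 51.733149290232674 (array([-184.6,  -72.2,   34.4]), array([ 0.002, -0.001,  0.002]))
top0 oval white 465 ((379.49505615234375, -299.2061767578125), (49.4004020690918, 63.130210876464844), 85.91178131103516)
top0 oval depth 308 ((378.5599670410156, -299.2307434082031), (48.49039840698242, 60.44750213623047), 85.46626281738281)
s9 oval white 683 ((375.5928649902344, -325.0128479003906), (99.39823150634766, 57.21389389038086), 76.262451171875)
s9 oval depth 893 ((379.2462158203125, -324.90447998046875), (266.6918029785156, 99.63703918457031), 4.548748970031738)
```

arm_command(commands=[[[-35,-14,0,0,0,0,0.5],[-75,-29,0,0,0,0,0.5],[-115,-45,0,0,0,0,0.5],[-150,-59,0,0,0,0,0.5],[-175,-68,10,0,0,0,0.5],[-184,-72,30,0,0,0,0.5],[-184.5,-72,35,0,0,0,0.5],[-184.5,-72,35,0,0,0,0.5],[-184.5,-72,35,0,0,0,0.5],[-184.5,-72,35,0,0,0,0.5]]])

```text
t: 18.35
eef_pos: [622.8, 248.8, 102.4]
eef_rot: [0.001, -0.694, 0.72, -0.0]
ft_force: [-0.5, -0.6, -1.8]
gripper_width: 52.2
```

```bash
python3 - <<'E'
from h import *;from rig import arm
s=arm.state();print(s["eef_pos"],s["gripper_width"],plan(s,622.5,251.5,5.5,-2))
t=arm.capture("top");c=arm.capture("scene");np.savez("sa.npz",**c);np.savez("ta.npz",**t)
E
```

```text
[622.83022544 248.83298073 102.43395577] 52.22048211817919 (array([-2.6,  0.5, 96.9]), array([-0.001,  0.001, -0.001]))
```

arm_command(commands=[[[-2.5,0.5,30,0,0,0,0.5],[-2.5,0.5,60,0,0,0,0.5],[-2.5,0.5,80,0,0,0,0.5],[-2.5,0.5,90,0,0,0,0.5],[-2.5,0.5,94,0,0,0,0.5],[-2.5,0.5,96,0,0,0,0.5],[-2.5,0.5,97,0,0,0,0.5],[-2.5,0.5,97,0,0,0,0.5],[-2.5,0.5,97,0,0,0,0.5]]])

```text
t: 19.35
eef_pos: [622.5, 252.4, 5.1]
eef_rot: [0.001, -0.695, 0.719, -0.0]
ft_force: [-0.5, -0.4, -2.1]
gripper_width: 51.9
```

arm_command(commands=[[[0,0,0.5,0,0,0,0.5],[0,0,1,0,0,0,0.5],[0,0,1.5,0,0,0,0.5],[0,0,1.5,0,0,0,0.5]]])

```text
t: 19.75
eef_pos: [622.2, 252.2, 3.7]
eef_rot: [0.0, -0.695, 0.719, -0.0]
ft_force: [-2.0, -0.2, 5.0]
gripper_width: 51.8
```

Contact at the predicted height. Releasing and rising.

arm_command(commands=[[[0,0,0,0,0,0,0.65],[0,0,0,0,0,0,0.8],[0,0,0,0,0,0,1],[0,0,0,0,0,0,1],[0,0,0,0,0,0,1],[0,0,-20,0,0,0,1],[0,0,-60,0,0,0,1],[0,0,-100,0,0,0,1],[0,0,-130,0,0,0,1],[0,0,-140,0,0,0,1],[0,0,-140,0,0,0,1]]])

```text
t: 20.85
eef_pos: [622.9, 252.6, 144.7]
eef_rot: [0.002, -0.695, 0.719, -0.0]
ft_force: [-0.1, 0.3, -0.9]
gripper_width: 87.6
```

```bash
python3 - <<'E'
from h import *;from rig import arm
s=arm.state();print(s["eef_pos"],s["gripper_width"],plan(s,378.5,-325.5,130,166.5))
c=arm.capture("scene");np.savez("sb.npz",**c);W=cloud(c);z=W[...,2]
m=np.zeros(z.shape,bool);m[165:215,345:400]=1
k=m&(z>36)&(z<56);print(k.sum(),W[k].mean(0).round(1),cv2.minAreaRect(W[k][:,:2].astype(np.float32)))
t=load("ta.npz");c9=load("sb.npz")
for n,c,(u0,v0,u1,v1) in (("ta",t,(360,205,446,268)),("sb",c9,(145,245,225,315))):
    hsv=cv2.cvtColor(c["frame"],cv2.COLOR_RGB2HSV);m=np.zeros(z.shape,bool);m[v0:v1,u0:u1]=1
    k=m&(hsv[...,1]<60)&(hsv[...,2]>130)&(cloud(c)[...,2]>25)
    if k.sum()>50: print(n,"oval",k.sum(),cv2.minAreaRect(hull(c,k,44)[0]))
cv2.imwrite("pics/sb.png",np.hstack([cv2.resize(c9["frame"][150:230,330:410],None,fx=5,fy=5),cv2.resize(t["frame"][200:280,365:445],None,fx=5,fy=5)])[:,:,::-1])
E
```

```text
[622.85518411 252.61569389 144.69951652] 87.6489474577593 (array([586.3, 224.1,  12.8]), array([-0.003,  0.002,  0.201]))
244 [623.8 250.5  42.4] ((623.9805908203125, 250.5496368408203), (54.62311935424805, 51.881378173828125), 88.39009094238281)
ta oval 756 ((373.7244873046875, -323.65545654296875), (100.8580551147461, 57.833290100097656), 75.60989379882812)
sb oval 668 ((376.0686950683594, -325.1400146484375), (99.39481353759766, 56.442832946777344), 76.5230712890625)
```

View pics/sb.png

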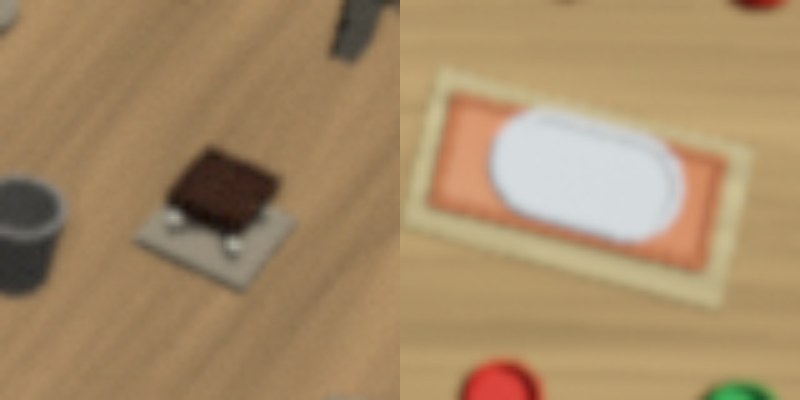

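The square dish stands on the cross at (624,250.5), 88.4° (left crop (225,190)). The right crop shows the oval free in the tray at (588,175). Back for the oval.

arm_command(commands=[[[40,15,0,0,0,0.02,1],[85,33,0,0,0,0.04,1],[130,50,0,0,0,0.06,1],[175,68,0,0,0,0.08,1],[220,85,0,0,0,0.1,1],[265,102,0,0,0,0.12,1],[310,120,0,0,0,0.14,1],[355,137,0,0,0,0.16,1],[400,155,0,0,0,0.18,1],[445,172,0,0,0,0.2,1],[490,189,0,0,0,0.21,1],[530,205,0,0,0,0.21,1]]])

```text
t: 22.1
eef_pos: [396.4, -271.8, 141.1]
eef_rot: [-0.001, -0.615, 0.788, 0.001]
ft_force: [1.3, -0.1, 0.3]
gripper_width: 87.7
```

```bash
python3 - <<'E'
from h import *;from rig import arm
s=arm.state();print(s["eef_pos"],s["gripper_width"],plan(s,376.5,-325,60,166))
E
```

```text
[ 396.36690428 -271.77165857  141.11149037] 87.7005072575823 (array([56.5,  6.1, 81.1]), array([ 0.003,  0.   , -0.001]))
```

arm_command(commands=[[[30,3,5,0,0,0,1],[52,6,20,0,0,0,1],[56,6,50,0,0,0,1],[56,6,75,0,0,0,1],[56,6,81,0,0,0,1],[56,6,81,0,0,0,1],[56,6,81,0,0,0,1]]])

```text
t: 22.8
eef_pos: [379.6, -323.3, 62.2]
eef_rot: [-0.0, -0.616, 0.788, -0.0]
ft_force: [-0.2, 0.3, 0.7]
gripper_width: 87.8
```

```bash
python3 - <<'E'
from h import *;from rig import arm
s=arm.state();print(s["eef_pos"],s["gripper_width"],plan(s,376.5,-325,4.5,166))
E
```

```text
[ 379.61045669 -323.30431399   62.15091709] 87.7965135431479 (array([ 2.4,  2.6, 57.7]), array([ 0., -0.,  0.]))
```

arm_command(commands=[[[2.5,2.5,30,0,0,0,1],[2.5,2.5,50,0,0,0,1],[2.5,2.5,57.5,0,0,0,1],[2.5,2.5,57.5,0,0,0,1],[2.5,2.5,57.5,0,0,0,0.55],[2.5,2.5,57.5,0,0,0,0.55],[2.5,2.5,57.5,0,0,0,0.55],[2.5,2.5,57.5,0,0,0,0.55],[2.5,2.5,57.5,0,0,0,0.55],[2.5,2.5,57.5,0,0,0,0.55],[2.5,2.5,57.5,0,0,0,0.55],[2.5,2.5,57.5,0,0,0,0.55]]], force=10)

```text
t: 24.0
eef_pos: [376.3, -325.2, 4.7]
eef_rot: [0.0, -0.615, 0.788, -0.0]
ft_force: [-1.6, 1.6, 5.8]
gripper_width: 56.2
```

Width 56.2, so this is the oval dish. Lifting.

arm_command(commands=[[[0,0,-3,0,0,0,0.55],[0,0,-10,0,0,0,0.55],[0,0,-30,0,0,0,0.55],[0,0,-60,0,0,0,0.55],[0,0,-90,0,0,0,0.55],[0,0,-115,0,0,0,0.55],[0,0,-120,0,0,0,0.55],[0,0,-120,0,0,0,0.55]]], force=20)

```text
t: 24.8
eef_pos: [376.6, -325.2, 125.2]
eef_rot: [0.001, -0.615, 0.788, -0.001]
ft_force: [0.4, -0.6, -2.7]
gripper_width: 55.8
```

```bash
python3 - <<'E'
from h import *;from rig import arm
s=arm.state();print(s["eef_pos"],s["gripper_width"],plan(s,372.3,339,120,-18),plan(s,480,0,125,-16))
c=arm.capture("scene");np.savez("sc.npz",**c);t=arm.capture("top");W=cloud(c)
R=Rn.from_quat(np.roll(s["eef_rot"],-1)).as_matrix();d=(W-s["eef_pos"])@R
hsv=cv2.cvtColor(c["frame"],cv2.COLOR_RGB2HSV)
k=(abs(d[...,0])<70)&(abs(d[...,1])<35)&(abs(d[...,2]+20)<25)&(hsv[...,1]<60)&(hsv[...,2]>100)
print("oval in tool frame",k.sum(),d[k].min(0).round(0),d[k].max(0).round(0))
hs=cv2.cvtColor(t["frame"],cv2.COLOR_RGB2HSV)
for n,c,(u0,v0,u1,v1) in (("top",t,(360,205,446,268)),("scene",c,(140,245,230,320))):
    hs=cv2.cvtColor(c["frame"],cv2.COLOR_RGB2HSV);m=np.zeros(k.shape,bool);m[v0:v1,u0:u1]=1;H=hs[...,0].astype(int)
    o=m&((H<12)|(H>172))&(hs[...,1]>100)&(hs[...,2]>=60);print(n,"tray",o.sum(),cv2.minAreaRect(hull(c,o,26)[0]))
E
```

```text
[ 376.59565072 -325.18739776  125.17548242] 55.798047256370694 (array([-643.3,  165.4,    4.8]), array([-0.002,  0.   ,  0.069])) (array([-3.406e+02, -2.140e+01,  2.000e-01]), array([-0.002,  0.   ,  0.034]))
oval in tool frame 206 [ 18. -29. -42.] [ 50.  26. -27.]
top tray 301 ((381.7261962890625, -285.57611083984375), (79.01081085205078, 60.09511947631836), 77.27617645263672)
scene tray 1665 ((378.63812255859375, -325.9954833984375), (149.18948364257812, 68.98863220214844), 77.68192291259766)
```

The far end of the oval is at +50 mm in the tool frame, so it is centred. Going via (480,0), since a straight line would pass inside minimum reach.

arm_command(commands=[[[-20,-1,0,0,0,0,0.55],[-50,-3,0,0,0,0.01,0.55],[-85,-5,0,0,0,0.01,0.55],[-120,-8,0,0,0,0.01,0.55],[-155,-10,0,0,0,0.02,0.55],[-190,-12,0,0,0,0.02,0.55],[-225,-14,0,0,0,0.03,0.55],[-260,-16,0,0,0,0.03,0.55],[-295,-19,0,0,0,0.03,0.55],[-325,-21,0,0,0,0.03,0.55],[-340,-21,0,0,0,0.03,0.55],[-340,-21,0,0,0,0.03,0.55]]])

```text
t: 26.1
eef_pos: [478.8, 0.8, 123.0]
eef_rot: [-0.001, -0.604, 0.797, 0.0]
ft_force: [-0.2, -0.7, -1.0]
gripper_width: 55.6
```

```bash
python3 - <<'E'
from h import *;from rig import arm
s=arm.state();print(s["eef_pos"],s["gripper_width"],plan(s,372.3,339,120,-18))
E
```

```text
[478.80125013   0.82227418 123.02509653] 55.562369402934685 (array([-297. ,  193.7,    3. ]), array([ 0.002, -0.001,  0.041]))
```

arm_command(commands=[[[-15,10,0,0,0,0,0.55],[-45,29,0,0,0,0.01,0.55],[-78,51,0,0,0,0.01,0.55],[-111,72,0,0,0,0.02,0.55],[-144,94,0,0,0,0.02,0.55],[-177,115,0,0,0,0.03,0.55],[-210,137,0,0,0,0.03,0.55],[-240,157,0,0,0,0.04,0.55],[-268,175,0,0,0,0.04,0.55],[-288,188,2,0,0,0.04,0.55],[-297,194,3,0,0,0.04,0.55],[-297,194,3,0,0,0.04,0.55]]])

```text
t: 27.3
eef_pos: [372.7, 337.9, 120.4]
eef_rot: [-0.001, -0.588, 0.809, -0.0]
ft_force: [0.6, -0.7, -2.0]
gripper_width: 55.9
```

arm_command(commands=[[[0,0,10,0,0,0,0.55],[0,0,35,0,0,0,0.55],[0,0,55,0,0,0,0.55],[0,0,65,0,0,0,0.55],[0,0,70,0,0,0,0.55],[0,0,70,0,0,0,0.55],[0,0,70,0,0,0,0.55]]])

```text
t: 28.0
eef_pos: [373.4, 338.4, 51.9]
eef_rot: [0.0, -0.587, 0.809, 0.0]
ft_force: [-0.9, -0.5, -1.5]
gripper_width: 55.8
```

```bash
python3 - <<'E'
from h import *;from rig import arm
s=arm.state();print(s["eef_pos"],s["gripper_width"],plan(s,372.3,339,8.5,-18))
E
```

```text
[373.42688722 338.38209474  51.89241813] 55.808393499717525 (array([-0.2,  1.3, 43.4]), array([-0.   ,  0.001, -0.001]))
```

arm_command(commands=[[[0,1,20,0,0,0,0.55],[0,1,34,0,0,0,0.55],[0,1,40,0,0,0,0.55],[0,1,42,0,0,0,0.55],[0,1,43,0,0,0,0.55],[0,1,43.5,0,0,0,0.55],[0,1,44,0,0,0,0.55],[0,1,44.5,0,0,0,0.55],[0,1,45,0,0,0,0.55],[0,1,45,0,0,0,0.55]]])

```text
t: 29.0
eef_pos: [372.1, 338.6, 6.6]
eef_rot: [0.0, -0.588, 0.809, 0.0]
ft_force: [-1.6, -0.4, 2.7]
gripper_width: 56.1
```

arm_command(commands=[[[0,0,0.5,0,0,0,0.55],[0,0,0.5,0,0,0,0.7],[0,0,0.5,0,0,0,0.85],[0,0,0.5,0,0,0,1],[0,0,0.5,0,0,0,1],[0,0,0.5,0,0,0,1],[0,0,-20,0,0,0,1],[0,0,-60,0,0,0,1],[0,0,-100,0,0,0,1],[0,0,-125,0,0,0,1],[0,0,-130,0,0,0,1],[0,0,-130,0,0,0,1]]])

```text
t: 30.2
eef_pos: [372.2, 338.9, 137.1]
eef_rot: [0.001, -0.587, 0.809, 0.001]
ft_force: [-0.2, 0.2, 0.0]
gripper_width: 87.6
```

```bash
python3 - <<'E'
from h import *;from rig import arm
s=arm.state();print(s["eef_pos"],s["gripper_width"],plan(s,480,0,135,-14),plan(s,378,-325,135,-12.3))
c=arm.capture("scene");t=arm.capture("top");np.savez("sd.npz",**c)
W=cloud(c);z=W[...,2]
hsv=cv2.cvtColor(c["frame"],cv2.COLOR_RGB2HSV)
m=np.zeros(z.shape,bool);m[130:172,290:345]=1
k=m&(z>35)&(z<56);print("oval depth",k.sum(),W[k].mean(0).round(1),cv2.minAreaRect(W[k][:,:2].astype(np.float32)))
for n,c,(u0,v0,u1,v1) in (("top",t,(360,205,446,268)),("scene",c,(140,245,230,320))):
    hs=cv2.cvtColor(c["frame"],cv2.COLOR_RGB2HSV);m=np.zeros(z.shape,bool);m[v0:v1,u0:u1]=1;H=hs[...,0].astype(int)
    o=m&((H<12)|(H>172))&(hs[...,1]>100)&(hs[...,2]>=60);print(n,"tray",o.sum(),cv2.minAreaRect(hull(c,o,26)[0]))
cv2.imwrite("pics/sd.png",np.hstack([cv2.resize(load("sd.npz")["frame"][110:190,280:360],None,fx=5,fy=5),cv2.resize(t["frame"][195:275,110:190],None,fx=5,fy=5)])[:,:,::-1])
E
```

```text
[372.18401053 338.90503198 137.05368522] 87.6238418972931 (array([ 288.8, -207.5,    1.5]), array([-0.   ,  0.002, -0.071])) (array([ 629.4, -211.3,    0.7]), array([-0.   ,  0.002, -0.1  ]))
oval depth 329 [374.2 336.4  42.4] ((374.76580810546875, 337.43115234375), (103.73039245605469, 62.02134323120117), 75.57785034179688)
top tray 1196 ((373.2315368652344, -322.7511901855469), (145.18951416015625, 59.71974563598633), 77.81558990478516)
scene tray 1865 ((378.6294860839844, -326.1230163574219), (149.35293579101562, 69.15147399902344), 77.67926788330078)
```

View pics/sd.png

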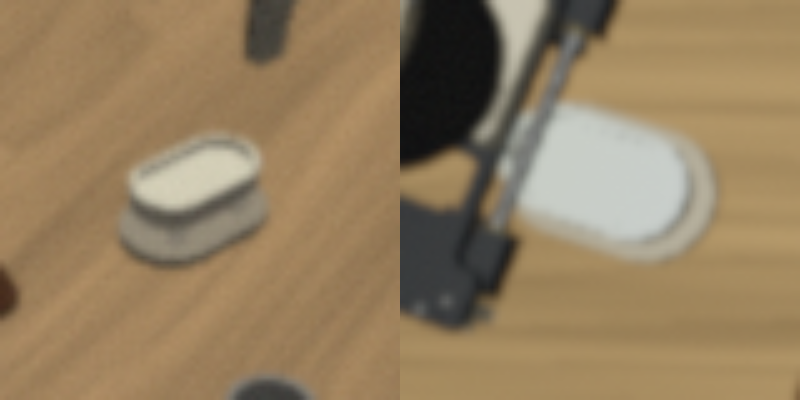

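The oval stands level on the pins, concentric with the batt (left crop (195,190)). Depth puts it at about (374.5,337). Back for the tray via (480,0).

arm_command(commands=[[[25,-18,0,0,0,-0.01,1],[60,-43,0,0,0,-0.02,1],[95,-68,0,0,0,-0.03,1],[130,-93,0,0,0,-0.04,1],[165,-118,0,0,0,-0.05,1],[200,-143,0,0,0,-0.06,1],[235,-169,0,0,0,-0.07,1],[265,-190,0,0,0,-0.08,1],[300,-207,0,0,0,-0.1,1],[340,-207,0,0,0,-0.1,1],[385,-208,0,0,0,-0.1,1],[430,-208,0,0,0,-0.1,1]]])

```text
t: 31.5
eef_pos: [435.0, -136.3, 134.7]
eef_rot: [-0.001, -0.627, 0.779, 0.001]
ft_force: [0.6, -0.5, -0.3]
gripper_width: 87.6
```

```bash
python3 - <<'E'
from h import *;from rig import arm
s=arm.state();print(s["eef_pos"],s["gripper_width"],plan(s,376.5,-325,60,-12.3))
E
```

```text
[ 434.9991036  -136.34156981  134.69620926] 87.6060301130522 (array([196.7,  16.8,  74.9]), array([ 0.003, -0.001,  0.   ]))
```

arm_command(commands=[[[40,3,5,0,0,0,1],[85,7,10,0,0,0,1],[130,11,15,0,0,0,1],[170,15,25,0,0,0,1],[192,17,45,0,0,0,1],[197,17,70,0,0,0,1],[197,17,75,0,0,0,1],[197,17,75,0,0,0,1],[197,17,75,0,0,0,1],[197,17,75,0,0,0,1]]])

```text
t: 32.5
eef_pos: [378.9, -323.4, 62.2]
eef_rot: [0.0, -0.628, 0.778, -0.001]
ft_force: [0.1, -0.0, -0.4]
gripper_width: 87.6
```

```bash
python3 - <<'E'
from h import *;from rig import arm
s=arm.state();print(s["eef_pos"],s["gripper_width"],plan(s,376.5,-325,-8,-12.3))
c=arm.capture("scene");tips(c,s)
E
```

```text
[ 378.91987017 -323.39231617   62.23982915] 87.57032915244211 (array([ 2.1,  2.1, 70.2]), array([-0.002, -0.   ,  0.001]))
width 87.6 tcp [ 378.9 -323.4   62.2]
-70 33 height above tcp [33. 34. 35. 41.]
-60 18 height above tcp [29. 30. 34. 38.]
40 18 height above tcp [28. 33. 39. 53.]
```

arm_command(commands=[[[2,2,35,0,0,0,1],[2,2,60,0,0,0,1],[2,2,68,0,0,0,1],[2,2,70,0,0,0,1],[2,2,70,0,0,0,1],[2,2,70,0,0,0,1]]])

```text
t: 33.15
eef_pos: [376.6, -325.5, -7.5]
eef_rot: [0.0, -0.627, 0.779, -0.001]
ft_force: [-0.1, 0.3, 1.2]
gripper_width: 87.7
```

arm_command(commands=[[[0,0,1,0,0,0,1],[0,0,2,0,0,0,1],[0,0,3,0,0,0,1],[0,0,4,0,0,0,1],[0,0,4,0,0,0,1]]])

```text
t: 33.65
eef_pos: [375.4, -325.2, -12.9]
eef_rot: [-0.0, -0.627, 0.779, 0.0]
ft_force: [1.1, 0.4, -0.2]
gripper_width: 87.7
```

arm_command(commands=[[[0,0,-1.5,0,0,0,1],[0,0,-1.5,0,0,0,0.65],[0,0,-1.5,0,0,0,0.65],[0,0,-1.5,0,0,0,0.65],[0,0,-1.5,0,0,0,0.65],[0,0,-1.5,0,0,0,0.65],[0,0,-1.5,0,0,0,0.65],[0,0,-1.5,0,0,0,0.65],[0,0,-1.5,0,0,0,0.65]]], force=12)

```text
t: 34.55
eef_pos: [375.5, -325.2, -11.3]
eef_rot: [-0.0, -0.627, 0.779, 0.0]
ft_force: [0.1, 0.5, 0.9]
gripper_width: 64.1
```

Width 64.1, so this is the tray. Lifting with a firmer grip.

arm_command(commands=[[[0,0,0,0,0,0,0.65],[0,0,-3,0,0,0,0.65],[0,0,-10,0,0,0,0.65],[0,0,-30,0,0,0,0.65],[0,0,-60,0,0,0,0.65],[0,0,-90,0,0,0,0.65],[0,0,-115,0,0,0,0.65],[0,0,-120,0,0,0,0.65],[0,0,-120,0,0,0,0.65]]], force=30)

```text
t: 35.45
eef_pos: [376.0, -325.2, 109.7]
eef_rot: [0.001, -0.627, 0.779, -0.001]
ft_force: [0.5, 0.0, -3.9]
gripper_width: 64.0
```

```bash
python3 - <<'E'
from h import *;from rig import arm
s=arm.state();print(s["eef_pos"],s["gripper_width"],plan(s,632.7,-267.5,108,-31.2))
c=arm.capture("scene");np.savez("se.npz",**c);W=cloud(c)
R=Rn.from_quat(np.roll(s["eef_rot"],-1)).as_matrix();d=(W-s["eef_pos"])@R
hsv=cv2.cvtColor(c["frame"],cv2.COLOR_RGB2HSV);H=hsv[...,0].astype(int)
k=(abs(d[...,0])<100)&(abs(d[...,1])<50)&(abs(d[...,2]+25)<35)&((H<12)|(H>172))&(hsv[...,1]>100)
k=cv2.morphologyEx(k.astype(np.uint8),cv2.MORPH_OPEN,np.ones((3,3)))>0
print("tray in tool frame",k.sum(),np.percentile(d[k],[2,98],axis=0).round(0)); a=d[k]
for lo,hi in((-90,-45),(45,90)):
    b=a[(a[:,0]>lo)&(a[:,0]<hi)];print(lo,len(b),b.mean(0).round(1) if len(b) else "")
E
```

```text
[ 375.95361566 -325.22933846  109.66379947] 64.04915026049171 (array([-111.2, -238.5,    2.2]), array([-0.002,  0.   ,  0.329]))
tray in tool frame 601 [[ 21. -33. -39.]
 [ 74.  29. -27.]]
-90 0 
45 329 [ 60.   -2.  -32.7]
```

The tray is held level, its end at +75 mm in the tool frame, so it is centred. Carrying to the bar batt.

arm_command(commands=[[[-8,-17,0,0,0,0.02,0.65],[-22,-47,0,0,0,0.06,0.65],[-37,-80,0,0,0,0.11,0.65],[-52,-112,0,0,0,0.16,0.65],[-67,-144,0,0,0,0.2,0.65],[-82,-176,0,0,0,0.25,0.65],[-95,-204,0,0,0,0.29,0.65],[-105,-226,2,0,0,0.32,0.65],[-111,-238,2,0,0,0.329,0.65],[-111,-238.5,2,0,0,0.329,0.65],[-111,-238.5,2,0,0,0.329,0.65],[-111,-238.5,2,0,0,0.329,0.65]]])

```text
t: 36.7
eef_pos: [631.0, -267.8, 106.3]
eef_rot: [-0.0, -0.491, 0.871, 0.0]
ft_force: [-1.0, -0.4, -2.1]
gripper_width: 63.6
```

arm_command(commands=[[[0,0,10,0,0,0,0.65],[0,0,35,0,0,0,0.65],[0,0,60,0,0,0,0.65],[0,0,75,0,0,0,0.65],[0,0,80,0,0,0,0.65],[0,0,80,0,0,0,0.65],[0,0,80,0,0,0,0.65]]])

```text
t: 37.4
eef_pos: [633.0, -267.9, 27.9]
eef_rot: [0.001, -0.491, 0.871, -0.001]
ft_force: [1.0, -0.8, -1.6]
gripper_width: 63.7
```

```bash
python3 - <<'E'
from h import *;from rig import arm
s=arm.state();print(s["eef_pos"],s["gripper_width"],plan(s,632.7,-267.5,0.7,-31.2))
E
```

```text
[ 633.01547044 -267.91233218   27.86231205] 63.71402772528779 (array([-0.2,  0.5, 27.2]), array([-0.002,  0.   ,  0.001]))
```

arm_command(commands=[[[0,0.5,10,0,0,0,0.65],[0,0.5,18,0,0,0,0.65],[0,0.5,23,0,0,0,0.65],[0,0.5,26,0,0,0,0.65],[0,0.5,27,0,0,0,0.65],[0,0.5,27.5,0,0,0,0.65],[0,0.5,28,0,0,0,0.65],[0,0.5,28.5,0,0,0,0.65],[0,0.5,29,0,0,0,0.65],[0,0.5,29,0,0,0,0.65]]])

```text
t: 38.4
eef_pos: [632.1, -267.4, -1.2]
eef_rot: [0.0, -0.491, 0.871, -0.0]
ft_force: [-1.7, 1.7, 5.1]
gripper_width: 64.0
```

Contact at the predicted height. Releasing, rising, then parking clear.

arm_command(commands=[[[0,0,0,0,0,0,0.75],[0,0,0,0,0,0,0.88],[0,0,0,0,0,0,1],[0,0,0,0,0,0,1],[0,0,0,0,0,0,1],[0,0,-20,0,0,0,1],[0,0,-60,0,0,0,1],[0,0,-105,0,0,0,1],[0,0,-150,0,0,0,1],[0,0,-190,0,0,0,1],[0,0,-200,0,0,0,1],[0,0,-200,0,0,0,1]]])

```text
t: 39.6
eef_pos: [633.0, -267.6, 200.4]
eef_rot: [0.002, -0.491, 0.871, -0.001]
ft_force: [0.5, -0.1, -0.5]
gripper_width: 87.5
```

```bash
python3 - <<'E'
from h import *;from rig import arm
s=arm.state();print(s["eef_pos"],s["gripper_width"],s["ft_force"].round(1))
c=arm.capture("scene");t=arm.capture("top");W=cloud(c)
def rep(n,box,lo,hi):
    u0,v0,u1,v1=box;z=W[...,2];m=np.zeros(z.shape,bool);m[v0:v1,u0:u1]=1;k=m&(z>lo)&(z<hi)
    print(n,k.sum(),W[k].mean(0).round(1),cv2.minAreaRect(W[k][:,:2].astype(np.float32)))
rep("cup",(250,195,300,245),40,75);rep("sq",(345,165,400,215),36,56);rep("oval",(290,130,345,172),36,56);rep("tray",(225,280,340,350),24,46)
rep("greyA",(315,170,350,212),45,70);rep("greyB",(258,238,295,278),45,70)
c0=load("scene0.npz");W=cloud(c0);rep("greyA0",(315,170,350,212),45,70);rep("greyB0",(258,238,295,278),45,70)
cv2.imwrite("pics/fin.png",cv2.resize(c["frame"][120:360,140:420],None,fx=2.8,fy=2.5)[:,:,::-1])
E
```

```text
[ 632.96142596 -267.61915124  200.4395678 ] 87.54349236440756 [ 0.5 -0.1 -0.5]
cup 0 [nan nan nan] ((0.0, 0.0), (0.0, 0.0), 0.0)
sq 242 [624.  250.7  42.4] ((623.9773559570312, 250.72714233398438), (55.14277267456055, 52.411590576171875), 88.09397888183594)
oval 221 [382.2 346.5  42.5] ((386.7470397949219, 342.5049133300781), (55.83109664916992, 90.8105239868164), 24.214309692382812)
tray 1761 [ 629.3 -270.1   30.6] ((610.4126586914062, -284.1333312988281), (215.1617889404297, 111.63176727294922), 37.08198165893555)
greyA 157 [536.1 151.1  54.4] ((536.0974731445312, 151.3563232421875), (53.63857650756836, 55.28142547607422), 7.915178298950195)
greyB 59 [ 522.9 -163.4   54.7] ((521.5816040039062, -157.0976104736328), (23.91958236694336, 48.722320556640625), 25.984817504882812)
greyA0 160 [535.8 151.7  54.2] ((535.70166015625, 150.634033203125), (54.48514175415039, 54.25962829589844), 53.452571868896484)
greyB0 208 [ 534.3 -148.5   54.7] ((534.1434936523438, -148.97030639648438), (53.967506408691406, 55.352848052978516), 21.078821182250977)<stdin>:6: RuntimeWarning: Mean of empty slice.
  ret = um.true_divide(
```

View pics/fin.png

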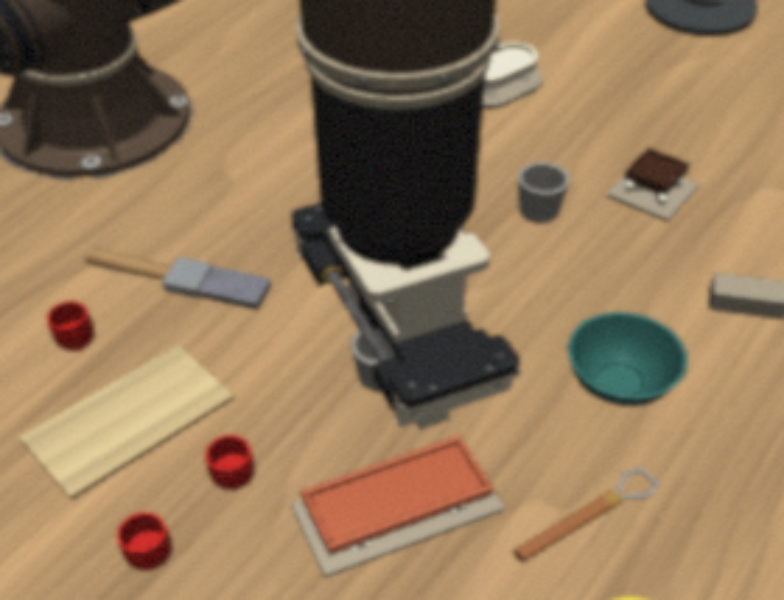

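The tray (crop (400,495)) stands on its batt. The arm hides the star, so I'll move it aside and check everything numerically.

```bash
python3 - <<'E'
from h import *;from rig import arm
print(plan(arm.state(),420,-500,230,-31.2))
E
```

```text
(array([308.7,  60.2, -33.3]), array([0.001, 0.   , 0.   ]))
```

arm_command(commands=[[[30,6,-10,0,0,0,1],[70,14,-20,0,0,0,1],[110,22,-30,0,0,0,1],[150,30,-30,0,0,0,1],[190,38,-30,0,0,0,1],[230,46,-30,0,0,0,1],[270,54,-30,0,0,0,1],[300,60,-30,0,0,0,1],[308,60,-30,0,0,0,1],[308,60,-30,0,0,0,1],[308,60,-30,0,0,0,1]]])

```text
t: 40.8
eef_pos: [421.2, -499.2, 226.5]
eef_rot: [-0.0, -0.491, 0.871, 0.001]
ft_force: [-0.8, 0.1, -0.5]
gripper_width: 87.6
```

```bash
python3 - <<'E'
from h import *;from rig import arm
s=arm.state();print(s["eef_pos"],s["ft_force"].round(1))
c=arm.capture("scene");W=cloud(c)
def rep(n,box,lo,hi):
    u0,v0,u1,v1=box;z=W[...,2];m=np.zeros(z.shape,bool);m[v0:v1,u0:u1]=1;k=m&(z>lo)&(z<hi)
    if k.sum()<10: return print(n,"hidden")
    print(n,k.sum(),"zmax",np.percentile(z[k],95).round(1),W[k].mean(0).round(1),*[np.round(x,1) for x in cv2.minAreaRect(W[k][:,:2].astype(np.float32))])
rep("cup",(250,195,300,245),40,75);rep("sq",(345,165,400,215),36,56);rep("oval",(290,130,345,172),36,56);rep("tray",(235,285,335,350),22,46)
rep("greyA",(315,170,350,212),45,70);rep("greyB",(258,238,295,278),45,70)
for n,c,(u0,v0,u1,v1) in (("scene",c,(235,280,335,350)),("top",arm.capture("top"),(340,105,420,175))):
    hs=cv2.cvtColor(c["frame"],cv2.COLOR_RGB2HSV);H=hs[...,0].astype(int);m=np.zeros(H.shape,bool);m[v0:v1,u0:u1]=1
    o=m&((H<12)|(H>172))&(hs[...,1]>100)&(hs[...,2]>=60);print(n,"tray",o.sum(),cv2.minAreaRect(hull(c,o,36)[0]))
E
```

```text
[ 421.21936237 -499.20914072  226.45170368] [-0.8  0.1 -0.5]
cup 190 zmax 67.9 [437.6 -24.3  55.7] [437.4 -23.5] [40.7 40.8] 8.6
sq 240 zmax 47.2 [623.7 250.7  42.4] [624.  251.9] [53.6 56.7] 0.2
oval 319 zmax 48.0 [374.1 337.4  42.5] [372.9 337.8] [103.   62.8] 70.2
tray 1724 zmax 37.4 [ 633.3 -268.9   30.4] [ 633.7 -267.1] [150.6  66.7] 59.5
greyA 163 zmax 60.4 [536.  151.2  54.1] [536.  151.8] [53.7 55.4] 34.1
greyB 211 zmax 60.1 [ 534.6 -148.9   54.5] [ 534.9 -148.8] [55.5 53.1] 77.8
scene tray 1679 ((634.23388671875, -268.33721923828125), (151.07269287109375, 67.85350036621094), 58.72111129760742)
top tray 1172 ((627.5302124023438, -266.59197998046875), (150.49462890625, 60.96965789794922), 58.78046417236328)
```

All pieces check out, so I'm handing the job in.

```bash
python3 -c "
from rig import arm
print(arm.job_done())"
```

```text
the job is handed in; nothing more can be done
None
```

All four pieces are on their own supports, placed in the order given, and the job was handed in at about 41 s of the 115 s allowed. No verdict was reported. Each piece was lowered until the wrist force showed contact, let go and left standing.

| Piece | Last measured centre (mm) | Support centre (mm) | Offset | Piece angle | Support angle |
|---|---|---|---|---|---|
| Cup | (437, -23.5) | (434.5, -23) | about 3 mm | – | – |
| Square dish | (624, 252) | (622.5, 251.5) | about 2 mm | edges parallel to the batt within 2° (modulo 90°) | 88° |
| Oval dish | (373, 338) | (372, 339) | about 2 mm | 70° | 72° |
| Tray | (634, -267) | (632.5, -267.5) | about 2 mm | 58.7° | 58.8° |

All four rim heights fit undersides at 20 mm. The grey cups measured within 1 mm of where they stood, and nothing was touching the arm.

**Disagreements:**
- **Fingertip height:** The depth images showed the fingertips about 28 mm higher than the reported TCP. Because of this the first close on the square dish passed over it without touching. I allowed for the offset after that and confirmed each grasp by its width: 52, 56 and 64 mm. The cup was gripped before I found this, so it was held only near its rim.
- **Tray position:** The top camera put the tray about 5 mm away from the scene camera's position. My top-view measurement of the tray at the start was off by about as much.

I viewed 14 pictures.

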